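# Turn over the amenity dish and soap on a hotel vanity

## Robot

A 6-joint arm with a two-finger parallel gripper is mounted at the origin on the work surface. World frame = base frame: x ahead of the robot, y to its left, z up, the work surface at z = 0. Lengths are in m, angles in rad, forces in N, time in s.
With the tool pointing down it reaches from about 0.375 to 0.975 m from the base axis. Payload 3.8 kg.
Tool frame: the origin (TCP) lies on the centre line of the jaws, within the pads' length; the fingertips stand 17 mm ahead of it and the grasp point (between the pads) lies 2 mm behind it (bot.tip_extent is the distance from the TCP to the fingertips, in m); z points along the fingers, y is the line along which they close (so a half turn about z gives the same grasp; the last joint's range is limited). The gripper opens to 85 mm and grips with 20 to 120 N. Pads are 22 mm wide; open, the fingers measure 114 mm over their backs; the gripper's body (76 mm by 85 mm) begins 54 mm behind the grasp point. The pads swing forward as they close: fully open they stand 13 mm farther back than shut.
Start: joints at [1.122, 0.264, 1.604, -0, 1.274, -0.037], TCP at [0.27, 0.619, 0.248] pointing down, gripper open.
Joint ranges: [-2.63, 2.63], [-0.94, 2.18], [0.31, 2.57], [-1.31, 4.45], [0, 2.66], [-2.55, 2.55]. Speed limits (rad/s): [2.57, 2.57, 3.14, 3.14, 3.14, 3.14].

## Interface

Orientations are given as a rotation vector (axis times angle).
In Python, from workcell import readout, read_camera, finish_job, bot gives the robot as it stands.
- The arm moves only by the tool jog_arm, never from a script. Its argument "deltas" is one flat list of numbers, 7 for each row, row after row: the shift along the tool's x, y, z in m, then the turn, a rotation vector about the tool's x, y, z in degrees, then the gripper command: -1 is shut, 1 is fully open, values between are in proportion. A call has 1 to 8 rows; each row is the pose to reach, as a shift and turn from the pose commanded when the call began, along the tool's axes at that moment; what a row does not reach only later rows make up. A row lasts 1/10 s, in which the tool goes at most 50 mm and 8.59 degrees, less where a joint would pass 70% of its speed; a pose out of reach is approached as far as the arm can. A call with a gripper value outside its range is refused whole. The fingers move at their own pace and stop on an object; "squeeze" is the grip in N (left out, the last holds). Time passes only in rows, so rows that repeat a pose let the fingers close. It gives the time, the measured TCP pose, the force, the opening and the grip force at its end, in the units of the state.
- readout.read_state(): the state, without advancing time (a new reading comes with each control period).
- read_camera(name): name is "side" or "top" or "wrist"; returns a dict with "color" (420x560x3 uint8, blue, green, red), "fx", "fy", "cx", "cy" (pixels), "origin" and "attitude" of the camera in the world. Camera axes: x right, y down, z forward; pixel columns grow to the right and rows downward; lengths in m; the calibration is good to about 2 mm. A picture is of the moment at which its call begins. There is no depth.
- finish_job(): hands the job in; it is judged then, once.
The state is a dict: "time": time; "q": joint angles; "joint_vel": joint speeds; "joint_torque": joint torques, N m; "tool_pos": TCP position; "tcp_rot": TCP orientation; "wrist_force": force on the tool from outside, world axes, zero at the start; "torque": the same for the moment, N m; "width": opening from 0.0 (shut) to 1.0 (fully open); "grip_force": force on a finger pad.
Only numpy, scipy, OpenCV 4.12 (cv2) and the standard library are available. Lean on these libraries where they do the work, as an engineer would, in place of code of your own. Each camera call takes 0.05 s, during which the arm holds its last target. There are 200 camera calls.

## Task

First check the soap bar: slide it under the foot of the thickness gauge and press the pad until the foot rests on it; if it is under 25 mm thick it is worn and goes in the waste bin, otherwise it goes flat on the middle of the blue soap slab. Then carry the two-section dish to the bin with the used amber bottles still in it, turn it so that the red section faces down, and tip only the used bottles out into the bin. In the end every fresh green bottle, those lying loose on the counter too, must lie in the white section, with the dish upright again on the middle of its round tray and the other things on the counter left alone.

Things in the scene. Friction and masses are not known exactly. Their poses are not given: they have to be found in the camera images.
- tray: round flat black tray fixed on the counter, 300 mm across and 6 mm thick; origin at the centre of its underside. The dish stands in its middle at the start
- dish: loose two-section dish, white with a wooden grip, 210 mm long (own x), 160 mm wide (own y), 0.3 kg empty; origin at the centre of its underside, z up. A dividing wall along x at y = 0, 8 mm thick, is 50 mm tall; end walls (x = 101 to 105 mm) 34 mm tall. Tip it about its long axis by 50 to 60 deg, red side down: the bottles there tumble out over the lip, the dividing wall keeps the others
- dish_red (a point): centre of the red section's floor (dish frame 0, +36, 4 mm). Holds the used bottles. The section spans x +-101 mm; its flat floor runs from y = 4 to 56 mm, then the outer wall rises gently (20 deg) to a lip at y = 80 mm, 13 mm above the underside. The white section is its mirror image
- dish_white (a point): centre of the white section's floor (dish frame 0, -36, 4 mm), for fresh bottles. Three lie there end to end along the dish's x, at x = -66, 0 and 66 mm; with the bottle at y = -40 mm there is room for a finger on either side
- dish_grip (a point): point to take the dish's wooden grip from above, fingers closing along the dish's y. The grip stands on the middle of the dividing wall, 80 mm long (x), 12 mm thick (y), top 74 mm above the underside; this point lies on its axis, 62 mm above the underside
- bin: open aluminium waste bin fixed on the counter, 280 mm (own x) x 200 mm (own y), 90 mm tall, 4 mm walls; origin at the centre of its underside
- slab: flat blue ceramic soap slab fixed on the counter, 140 mm (own x) x 100 mm (own y), 10 mm thick, no rim; origin at the centre of its underside
- gauge: thickness gauge, fixed: aluminium base plate 6 mm thick, x -115 to 65 mm, y +-45 mm; origin on its underside. Dark column, 125 mm tall, at x = 45 mm, with a red slide in front that begins at x = 10 mm; from it an arm 18 mm wide reaches to x = -40 mm, its top 14 mm above the foot's face. The foot is over x = -30 mm. The soap goes in and out flat on the plate from the -x end
- gauge_slide (a joint): travel of the gauge's slide downwards, m: 0 with the foot raised, its face 50 mm above the plate; at most 0.045. When the foot rests on a thing, its thickness is 0.050 minus this value. A spring (80 N/m; 2 N at the top, 4.5 N at 35 mm) raises it when let go
- gauge_foot (a point): middle of the lower face of the round steel foot (20 mm across), at gauge frame x = -30 mm, y = 0; moves down with the slide
- gauge_pad (a point): middle of the top of the black push pad (34 mm across) above the slide, 165 mm above the counter when raised, at gauge frame x = 20 mm; press it straight down with the closed fingers
- soap_a: cream-coloured bar of soap, 90 mm (own x) x 55 mm (own y), somewhere from 15 to 35 mm thick (find out with the gauge), 100 g; origin at the centre of its underside, z up. There is one bar per run, either soap_a or soap_b; the other is absent
- soap_b: cream-coloured bar of soap, 90 mm (own x) x 55 mm (own y), somewhere from 15 to 35 mm thick (find out with the gauge), 100 g; origin at the centre of its underside, z up. There is one bar per run, either soap_a or soap_b; the other is absent
- used_1: used bottle, amber with a pale label and a black cap, in the red section of the dish at the start (one to three of them are present): octagonal mini toiletry bottle lying on its side, 64 mm long, 30 mm across flats, 40 g; origin at its centre (15 mm above what it lies on), own x axis along its length towards the cap. Lies still on the flat
- used_2: used bottle, amber with a pale label and a black cap, in the red section of the dish at the start (one to three of them are present): octagonal mini toiletry bottle lying on its side, 64 mm long, 30 mm across flats, 40 g; origin at its centre (15 mm above what it lies on), own x axis along its length towards the cap. Lies still on the flat
- used_3: used bottle, amber with a pale label and a black cap, in the red section of the dish at the start (one to three of them are present): octagonal mini toiletry bottle lying on its side, 64 mm long, 30 mm across flats, 40 g; origin at its centre (15 mm above what it lies on), own x axis along its length towards the cap. Lies still on the flat
- fresh_0: fresh bottle, green with a pale label and a white cap, already in the white section of the dish near its -x end: octagonal mini toiletry bottle lying on its side, 64 mm long, 30 mm across flats, 40 g; origin at its centre (15 mm above what it lies on), own x axis along its length towards the cap. Lies still on the flat
- fresh_1: fresh bottle, green with a pale label and a white cap, loose on the counter at the start (one or two of fresh_1 to fresh_3 are present): octagonal mini toiletry bottle lying on its side, 64 mm long, 30 mm across flats, 40 g; origin at its centre (15 mm above what it lies on), own x axis along its length towards the cap. Lies still on the flat
- fresh_2: fresh bottle, green with a pale label and a white cap, loose on the counter at the start (one or two of fresh_1 to fresh_3 are present): octagonal mini toiletry bottle lying on its side, 64 mm long, 30 mm across flats, 40 g; origin at its centre (15 mm above what it lies on), own x axis along its length towards the cap. Lies still on the flat
- fresh_3: fresh bottle, green with a pale label and a white cap, loose on the counter at the start (one or two of fresh_1 to fresh_3 are present): octagonal mini toiletry bottle lying on its side, 64 mm long, 30 mm across flats, 40 g; origin at its centre (15 mm above what it lies on), own x axis along its length towards the cap. Lies still on the flat
- cup_a: bystander: upturned white paper cup, 74 mm across, 85 mm tall; origin under its centre
- cup_b: bystander: upturned white paper cup, 74 mm across, 85 mm tall; origin under its centre
- tube: bystander: amber bottle with a white cap standing up, 34 mm across, 100 mm tall; origin under its centre
- carton: bystander: wooden-coloured carton, 160 x 50 x 30 mm; origin under its centre

How it is judged:
By the outcome, as a careful person would: the job done as asked, in the order asked, and still so for the second after the job is handed in, with the robot touching nothing.
Of used_1, used_2, used_3 only 1 to 3 are there at a start; the rules pass over those that are not, and their reading is None.
Of fresh_1, fresh_2, fresh_3 only 1 to 2 are there at a start; the rules pass over those that are not, and their reading is None.
Of soap_a, soap_b only 1 to 1 are there at a start; the rules pass over those that are not, and their reading is None.
At some moment in a run one of soap_a, soap_b may be knocked a few centimetres aside while the robot is not near it.
It also fails if it takes over 210 s, if anything falls off the work surface, if the arm or the gripper's body presses on something with over 40 N, if the wrist force passes 120 N, or if a joint passes its speed limit or range.

## Working session

There is one attempt and no reset: what is moved stays moved. The work goes in short steps, Python scripts to look and compute and a tool call to move; the robot and the scene stay as the last step left them, time stands still between calls to the robot, and variables do not carry over. Pictures are saved under pics/ and viewed, at most 14 in all, crops included, and the job is handed in when it is done.

Besides the shell and the picture viewer there is one more tool, called after "Call:" as name(argument=value, ...) on one line, values as JSON. jog_arm: Moves the arm, as the interface text tells. Its arguments: {"type":"object","properties":{"deltas":{"type":"array"},"squeeze":{"type":"number"}},"required":["deltas"]}

```bash
mkdir -p pics; ls; python3 - <<'E'
from workcell import readout, read_camera, bot
import cv2,numpy as np
s=readout.read_state(); print({k:np.round(v,3) for k,v in s.items()})
for n in("top","side"):
    c=read_camera(n); cv2.imwrite(f"pics/{n}0.png",c["color"]); print(n,c["fx"],c["fy"],c["cx"],c["cy"],np.round(c["origin"],3),np.round(c["attitude"],3))
E
```

```text
pics
{'time': np.float64(0.0), 'q': array([ 1.122,  0.265,  1.605,  0.   ,  1.274, -0.037]), 'joint_vel': array([-0.   , -0.001,  0.001, -0.001,  0.   , -0.003]), 'joint_torque': array([ 1.0000e-03, -5.1512e+01, -3.6731e+01, -0.0000e+00,  1.3000e-02,
        0.0000e+00]), 'tool_pos': array([0.27 , 0.618, 0.247]), 'tcp_rot': array([-6.420e-01, -3.075e+00,  3.000e-03]), 'wrist_force': array([-0.258, -0.982,  0.065]), 'torque': array([ 0.002,  0.015, -0.002]), 'grip_force': np.float64(0.0), 'width': np.float64(1.0)}
top 477.25703827628087 477.25703827628087 274.9508352470853 207.12550477899393 [0.367 0.02  1.296] [-2.024  2.203 -0.222]
side 466.84807752388264 466.84807752388264 284.1924738351829 200.30673416302284 [ 0.215 -0.842  1.134] [-2.34   0.54  -0.189]
```

View pics/top0.png

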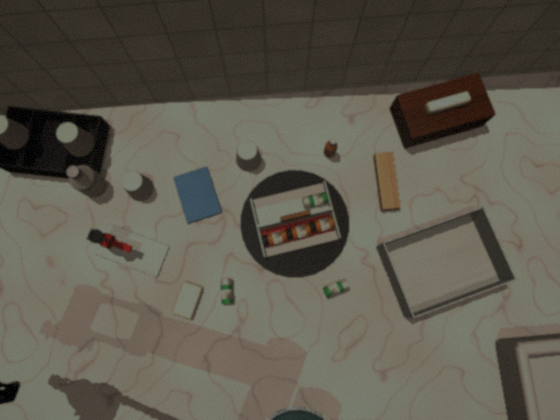

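View pics/side0.png

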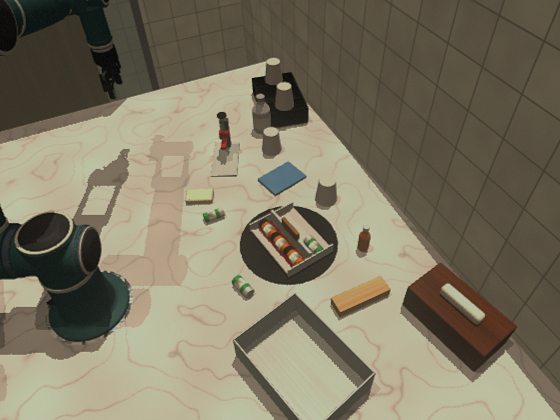

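The top view shows the dish at (295,220) on its tray, with three used bottles in the red section on the robot's side and one fresh bottle at (316,200). Two fresh bottles lie loose at (227,291) and (336,288). The soap is at (188,300), the gauge at (130,250) with its open end to the right, the slab at (198,195) and the bin at (445,262).

```bash
cat > h.py <<'E'
from workcell import readout, read_camera, finish_job, bot
import cv2,numpy as np
from scipy.spatial.transform import Rotation as R
def ray(c,u,v):
    d=R.from_rotvec(c["attitude"]).apply([(u-c["cx"])/c["fx"],(v-c["cy"])/c["fy"],1]); return np.array(c["origin"]),d
def plane(c,u,v,z):
    o,d=ray(c,u,v); return o+d*(z-o[2])/d[2]
def blobs(c,lo,hi,amin=40,roi=None,k=3):
    h=cv2.cvtColor(c["color"],cv2.COLOR_BGR2HSV); m=cv2.inRange(h,np.array(lo),np.array(hi))
    if roi: 
        q=np.zeros_like(m); x0,y0,x1,y1=roi; q[y0:y1,x0:x1]=m[y0:y1,x0:x1]; m=q
    m=cv2.morphologyEx(m,cv2.MORPH_CLOSE,np.ones((k,k),np.uint8))
    cs,_=cv2.findContours(m,cv2.RETR_EXTERNAL,cv2.CHAIN_APPROX_NONE)
    return [x for x in cs if cv2.contourArea(x)>=amin]
def rect(c,cnt,z):
    P=np.array([plane(c,u,v,z)[:2] for u,v in cnt[:,0]+0.0],np.float32)
    (x,y),(w,h),a=cv2.minAreaRect(P)
    if w<h: w,h=h,w; a+=90
    return np.round([x,y],4),np.round([w,h],3),round((a+90)%180-90,1)
def st():
    s=readout.read_state(); M=R.from_rotvec(s["tcp_rot"]).as_matrix()
    return s,np.array(s["tool_pos"]),M
def togo(p,yaw=None):
    """shift in tool axes to p, and tool-z turn so that closing line (tool y) lies at world yaw (deg), tool down assumed"""
    s,t,M=st(); d=M.T@(np.array(p)-t); print("t",round(float(s["time"]),1),"tcp",t.round(4),"shift mm",(d*1000).round(1))
    yw=np.degrees(np.arctan2(M[1,1],M[0,1]))
    print("closing yaw",round(yw,1),"tilt z",M[:,2].round(3), "q6",round(float(s["q"][5]),2), end=" ")
    if yaw is not None: print("turn z",round(-((yaw-yw+90)%180-90),1))
    else: print()
E
python3 - <<'E'
from h import *
c=read_camera("top"); h=cv2.cvtColor(c["color"],cv2.COLOR_BGR2HSV)
for p in [(198,195),(188,300),(140,255),(223,288),(337,288),(316,200),(110,242),(280,210),(445,260),(295,217),(250,300),(255,240)]: print(p,h[p[1],p[0]])
cv2.imwrite("pics/t1.png",cv2.resize(c["color"][160:320,80:240],(640,640),interpolation=cv2.INTER_CUBIC))
cv2.imwrite("pics/t2.png",cv2.resize(c["color"][170:280,235:360],(800,704),interpolation=cv2.INTER_CUBIC)[:600])
for b in blobs(c,(90,90,40),(125,255,255),300): print("slab",rect(c,b,.01))
for b in blobs(c,(45,80,30),(85,255,255),8,roi=(200,170,360,310)): print("green",rect(c,b,.025),cv2.boundingRect(b))
for b in blobs(c,(5,120,80),(20,255,255),200): print("wood",rect(c,b,.03),cv2.boundingRect(b))
E
```

```text
(198, 195) [103  92  91]
(188, 300) [ 39  32 129]
(140, 255) [23 47 71]
(223, 288) [ 61 127  88]
(337, 288) [ 41  41 123]
(316, 200) [ 32  38 120]
(110, 242) [  6 201  38]
(280, 210) [ 38  30 126]
(445, 260) [ 23  46 116]
(295, 217) [ 13 156  62]
(250, 300) [ 36  31 125]
(255, 240) [19 74 38]
slab (array([0.687 , 0.2146]), array([0.131, 0.09 ]), 14.4)
green (array([0.391 , 0.1494]), array([0.026, 0.01 ]), 85.2) (222, 299, 11, 5)
green (array([ 0.3936, -0.1142]), array([0.025, 0.012]), 21.1) (324, 287, 7, 10)
green (array([0.4282, 0.1497]), array([0.027, 0.01 ]), -88.6) (221, 285, 11, 5)
green (array([ 0.4035, -0.1492]), array([0.025, 0.009]), 15.8) (337, 282, 7, 10)
green (array([ 0.6402, -0.0968]), array([0.026, 0.01 ]), 3.6) (309, 196, 5, 10)
green (array([ 0.6463, -0.1338]), array([0.028, 0.012]), 14.2) (321, 192, 7, 11)
wood (array([ 0.6774, -0.3072]), array([0.156, 0.047]), -0.1) (375, 153, 24, 56)
```

View pics/t1.png

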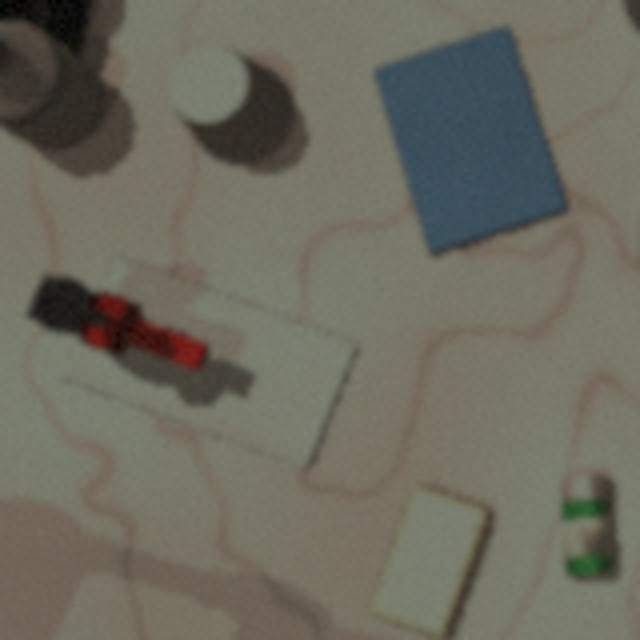

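View pics/t2.png

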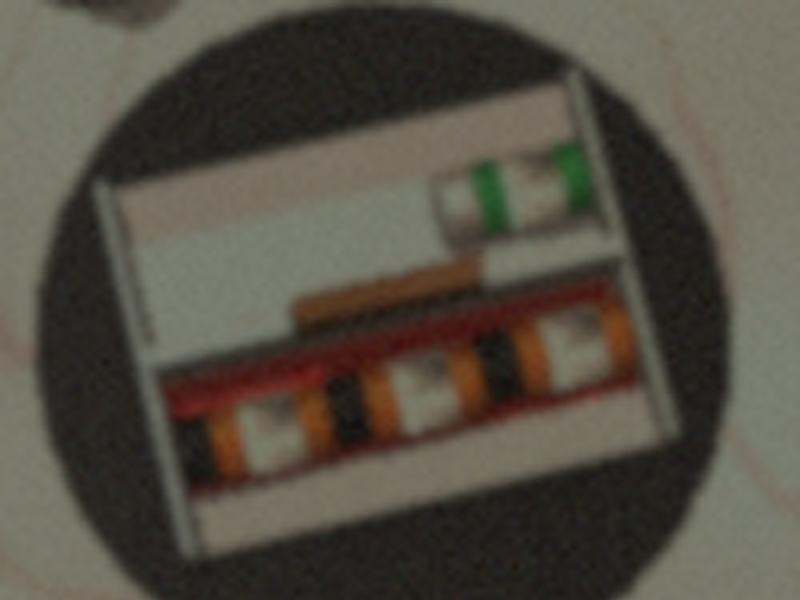

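The first crop shows the gauge plate corners at (357,347), (310,467), (118,258) and (65,378), and the soap's top corners at (424,483), (492,510), (447,636) and (372,612). In the second crop the grip's top spans (295,310) to (480,270), and the fresh bottle lies at the far right of the white section.

```bash
python3 - <<'E'
from h import *
c=read_camera("top"); cs=read_camera("side")
def q(pts,s,ox,oy,z): return np.array([plane(c,(u+.5)/s-.5+ox,(v+.5)/s-.5+oy,z)[:2] for u,v in pts])
g=q([(357,347),(310,467),(65,378),(118,258)],4,80,160,.006)
print("gauge corners",g.round(3).tolist()); ctr=g.mean(0); x=(g[3]+g[2]-g[0]-g[1]); x/=np.linalg.norm(x)
o=ctr+x*.025; print("gauge origin",o.round(4),"yaw",np.degrees(np.arctan2(x[1],x[0])).round(1),"len",np.linalg.norm(g[0]-g[3]),np.linalg.norm(g[0]-g[1]))
print("foot",(o-x*.03).round(4),"pad",(o+x*.02).round(4))
s=q([(424,483),(492,510),(447,636),(372,612)],4,80,160,.025)
d=s[0]+s[1]-s[2]-s[3]; print("soap",s.mean(0).round(4),"yaw",np.degrees(np.arctan2(d[1],d[0])).round(1),np.linalg.norm(d)/2,np.linalg.norm(s[0]-s[1]))
gr=q([(295,297),(298,322),(480,282),(477,258)],6.4,235,170,.08); d=gr[0]+gr[1]-gr[2]-gr[3]
print("grip",gr.mean(0).round(4),np.degrees(np.arctan2(d[1],d[0])).round(1),np.linalg.norm(d)/2)
w=q([(97,182),(576,70),(187,558),(678,434)],6.4,235,170,.019); d=w[0]-w[1]+w[2]-w[3]
print("dish by lips",w.mean(0).round(4),np.degrees(np.arctan2(d[1],d[0])).round(1),np.linalg.norm(w[0]-w[1]),np.linalg.norm(w[0]-w[2]))
# tray ellipse
m=blobs(c,(0,0,0),(180,255,60),2000,roi=(235,160,355,285))
for b in m:
    P=np.array([plane(c,u,v,.006)[:2] for u,v in cv2.convexHull(b)[:,0]+0.],np.float32); print("tray",cv2.minEnclosingCircle(P), cv2.fitEllipse(P))
# bin rim from top: outer corners by eye
b=np.array([plane(c,u,v,.09)[:2] for u,v in[(378,248),(486,210),(513,276),(413,318)]]); print("bin",b.mean(0).round(3),b.round(3).tolist())
for n,p in [("cup_a?",(137,179)),("cup",(249,150))]: print(n,plane(c,*p,.085).round(3))
print("tube",plane(c,331,145,.09).round(3))
for b in blobs(cs,(20,60,100),(45,255,255),60,roi=(170,170,230,220)): print("soapside",rect(cs,b,.02),cv2.boundingRect(b))
cv2.imwrite("pics/s1.png",cv2.resize(cs["color"][140:240,160:310],(780,520),interpolation=cv2.INTER_CUBIC))
E
```

```text
gauge corners [[0.55, 0.299], [0.472, 0.334], [0.546, 0.498], [0.625, 0.461]]
gauge origin [0.5586 0.4206] yaw 65.3 len 0.17783842386386783 0.08547706159332101
foot [0.5461 0.3933] pad [0.567  0.4388]
soap [0.4032 0.2506] yaw -24.1 0.08677695462398875 0.04869895071504016
grip [ 0.5939 -0.0463] 97.6 0.07562492768300545
dish by lips [ 0.5973 -0.0477] 99.0 0.21216605830235907 0.1659280111913249
tray ((0.5871708393096924, -0.04638262838125229), 0.14824126660823822) ((0.5874049067497253, -0.04655579850077629), (0.2944087088108063, 0.2954190671443939), 125.42564392089844)
bin [ 0.438 -0.417] [[0.489, -0.247], [0.563, -0.536], [0.391, -0.574], [0.31, -0.311]]
cup_a? [0.724 0.359 0.085]
cup [0.778 0.06  0.085]
tube [ 0.772 -0.158  0.09 ]
soapside (array([0.4062, 0.259 ]), array([0.091, 0.066]), -15.2) (185, 185, 28, 17)
```

View pics/s1.png

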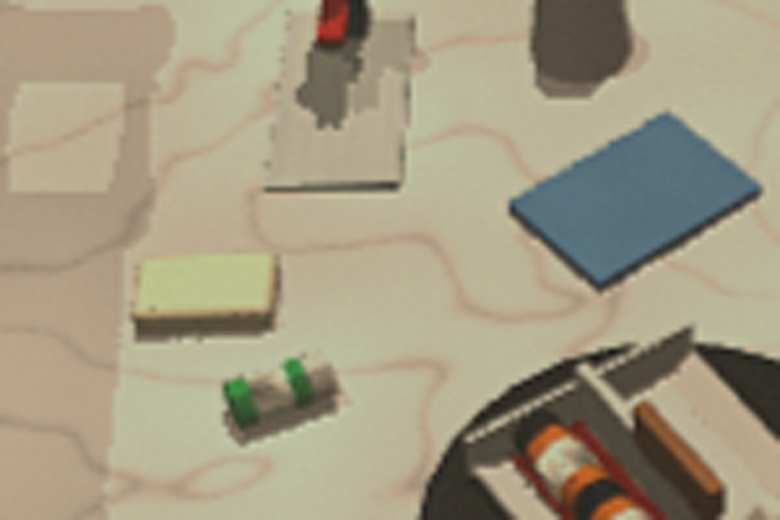

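The side crop shows the soap's top face between (133,256) and (278,318), with a front face about 15 px tall in the crop, so the bar looks thin. Its grip end is clear of the bottle next to it.

```bash
python3 - <<'E'
from h import *
print([a for a in dir(bot) if a[0]!='_'], bot.tip_extent)
cs=read_camera("side"); c=read_camera("top")
for z in(.015,.02,.025,.03):
    a=np.mean([plane(c,(u+.5)/4-.5+80,(v+.5)/4-.5+160,z)[:2] for u,v in[(424,483),(492,510),(447,636),(372,612)]],0)
    b=np.mean([plane(cs,(u+.5)/5.2-.5+160,(v+.5)/5.2-.5+140,z)[:2] for u,v in[(140,256),(278,256),(272,318),(133,318)]],0); print(z,a.round(4),b.round(4))
togo([.4305,.2385,.10],65.9)
togo([.4305,.2385,.021],65.9)
E
```

```text
['MotionError', 'tip_extent'] 0.017
0.015 [0.4035 0.2524] [0.406  0.2536]
0.02 [0.4034 0.2515] [0.4052 0.2487]
0.025 [0.4032 0.2506] [0.4043 0.2438]
0.03 [0.4031 0.2497] [0.4035 0.2389]
t 0.3 tcp [0.2701 0.6184 0.2479] shift mm [-299.  -283.8  148.1]
closing yaw 66.4 tilt z [-0.    -0.001 -1.   ] q6 -0.04 turn z 0.5
t 0.3 tcp [0.2701 0.6184 0.2479] shift mm [-299.  -283.8  227.1]
closing yaw 66.4 tilt z [-0.    -0.001 -1.   ] q6 -0.04 turn z 0.5
```

Call:
jog_arm(deltas=[-0.298,-0.283,0.1,0,0,0.5,0.7,-0.298,-0.283,0.1,0,0,0.5,0.7,-0.298,-0.283,0.1,0,0,0.5,0.7,-0.298,-0.283,0.1,0,0,0.5,0.7,-0.298,-0.283,0.1,0,0,0.5,0.7,-0.298,-0.283,0.1,0,0,0.5,0.7,-0.298,-0.283,0.1,0,0,0.5,0.7,-0.298,-0.283,0.1,0,0,0.5,0.7])

```text
time: 1.15
tool_pos: [0.4219, 0.2588, 0.1537]
tcp_rot: [0.655, 3.072, 0.001]
wrist_force: [1.1, -0.5, -0.6]
width: 0.85
grip_force: 0.0
```

Call:
jog_arm(deltas=[0,0,0,0,0,0,0.7,0,0,0,0,0,0,0.7,0,0,0,0,0,0,0.7])

```text
time: 1.45
tool_pos: [0.4215, 0.2614, 0.1543]
tcp_rot: [0.655, 3.072, 0.002]
wrist_force: [-0.2, -0.6, 0.0]
width: 0.849
grip_force: 0.0
```

```bash
python3 - <<'E'
from h import *
togo([.4316,.2398,.021],65.9)
c=read_camera("top"); cv2.imwrite("pics/t3.png",cv2.resize(c["color"][220:380,140:300],(640,640)))
w=read_camera("wrist"); cv2.imwrite("pics/w3.png",w["color"])
E
```

```text
t 1.4 tcp [0.4215 0.2614 0.1543] shift mm [-18.  -15.7 133.3]
closing yaw 65.9 tilt z [ 0.001  0.001 -1.   ] q6 -0.65 turn z 0.0
```

View pics/w3.png

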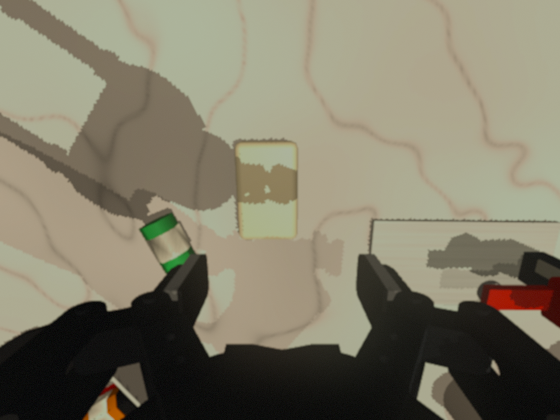

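The wrist view shows the soap upright with its corners near (236,141) and (298,239). It matches the tool's closing direction.

```bash
python3 - <<'E'
from h import *
w=read_camera("wrist")
P=np.array([plane(w,u,v,.017)[:2] for u,v in[(236,141),(298,141),(298,239),(238,239)]]); print(P.mean(0).round(4),np.linalg.norm(P[0]-P[1]),np.linalg.norm(P[1]-P[2]),np.degrees(np.arctan2(*(P[1]-P[2])[::-1])))
ctr=P.mean(0); togo([*(ctr+.03*np.array([.913,-.408])),.021],65.9)
E
```

```text
[0.4032 0.2544] 0.05267793941930359 0.08847082825188127 156.79663730654767
t 1.6 tcp [0.4212 0.262  0.1543] shift mm [-16.6 -14.5 133.3]
closing yaw 66.0 tilt z [ 0.001  0.001 -1.   ] q6 -0.65 turn z 0.1
```

Call:
jog_arm(deltas=[-0.0165,-0.0145,0.06,0,0,0,0.7,-0.0165,-0.0145,0.1,0,0,0,0.7,-0.0165,-0.0145,0.125,0,0,0,0.7,-0.0165,-0.0145,0.134,0,0,0,0.7,-0.0165,-0.0145,0.134,0,0,0,0.7,-0.0165,-0.0145,0.134,0,0,0,0.0,-0.0165,-0.0145,0.134,0,0,0,-0.5,-0.0165,-0.0145,0.134,0,0,0,-0.5], squeeze=30)

```text
time: 2.4
tool_pos: [0.4323, 0.2417, 0.0219]
tcp_rot: [0.655, 3.069, 0.005]
wrist_force: [-1.1, 1.9, 3.4]
width: 0.633
grip_force: 33.1
```

Call:
jog_arm(deltas=[0,0,0,0,0,0,-0.5,0,0,0,0,0,0,-0.5,0,0,0,0,0,0,-0.5,0,0,-0.03,0,0,0,-0.5,0,0,-0.05,0,0,0,-0.5,0,0,-0.05,0,0,0,-0.5])

```text
time: 3.0
tool_pos: [0.4331, 0.2417, 0.073]
tcp_rot: [0.655, 3.067, 0.007]
wrist_force: [0.9, -0.1, -0.8]
width: 0.632
grip_force: 32.7
```

```bash
python3 - <<'E'
from h import *
o=np.array([.5586,.4206]);x=np.array([np.cos(np.radians(65.3)),np.sin(np.radians(65.3))])
togo([*(o-x*.14),.07],155.3); togo([*(o-x*.085),.03],155.3)
w=read_camera("wrist"); cv2.imwrite("pics/w4.png",w["color"])
E
```

```text
t 3.0 tcp [0.4331 0.2417 0.073 ] shift mm [-40.1  74.5   3.6]
closing yaw 65.9 tilt z [ 0.006  0.003 -1.   ] q6 -0.69 turn z -89.4
t 3.0 tcp [0.4331 0.2417 0.073 ] shift mm [-40.5 129.3  43.9]
closing yaw 65.9 tilt z [ 0.006  0.003 -1.   ] q6 -0.69 turn z -89.4
```

View pics/w4.png

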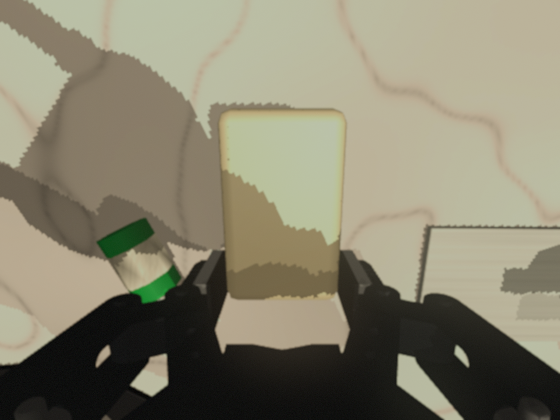

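The soap is held by one end, level, and points along the tool's +x.

Call:
jog_arm(deltas=[-0.04,0.0745,0,0,0,90.6,-0.5,-0.04,0.0745,0,0,0,90.6,-0.5,-0.04,0.0745,0,0,0,90.6,-0.5,-0.04,0.0745,0,0,0,90.6,-0.5,-0.04,0.0745,0,0,0,90.6,-0.5,-0.04,0.0745,0,0,0,90.6,-0.5,-0.04,0.0745,0,0,0,90.6,-0.5,-0.04,0.0745,0,0,0,90.6,-0.5])

```text
time: 3.85
tool_pos: [0.4961, 0.2914, 0.0676]
tcp_rot: [-2.282, -2.158, 0.005]
wrist_force: [-0.3, -0.8, -1.4]
width: 0.636
grip_force: 32.7
```

```bash
python3 - <<'E'
from h import *
o=np.array([.5586,.4206]);x=np.array([np.cos(np.radians(65.3)),np.sin(np.radians(65.3))])
togo([*(o-x*.14),.073],155.3)
E
```

```text
t 3.9 tcp [0.4961 0.2914 0.0676] shift mm [ 2.2  3.9 -5.4]
closing yaw -3.2 tilt z [-0.003 -0.002 -1.   ] q6 0.54 turn z 21.5
```

Call:
jog_arm(deltas=[0.002,0.004,0,0,0,21.5,-0.5,0.002,0.004,0,0,0,21.5,-0.5,0.002,0.004,0,0,0,21.5,-0.5,0.002,0.004,0,0,0,21.5,-0.5,0.002,0.004,0,0,0,21.5,-0.5])

```text
time: 4.35
tool_pos: [0.5006, 0.2935, 0.0683]
tcp_rot: [-2.638, -1.705, 0.004]
wrist_force: [-0.2, -0.2, -1.5]
width: 0.632
grip_force: 32.7
```

```bash
python3 - <<'E'
from h import *
o=np.array([.5586,.4206]);x=np.array([np.cos(np.radians(65.3)),np.sin(np.radians(65.3))])
togo([*(o-x*.14),.03],155.3); togo([*(o-x*.085),.028],155.3)
w=read_camera("wrist"); cv2.imwrite("pics/w5.png",w["color"])
E
```

```text
t 4.3 tcp [0.5006 0.2935 0.0683] shift mm [-0.2 -0.4 38.3]
closing yaw -24.2 tilt z [-0.002 -0.001 -1.   ] q6 0.91 turn z 0.5
t 4.3 tcp [0.5006 0.2935 0.0683] shift mm [54.8  0.1 40.2]
closing yaw -24.2 tilt z [-0.002 -0.001 -1.   ] q6 0.91 turn z 0.5
```

View pics/w5.png

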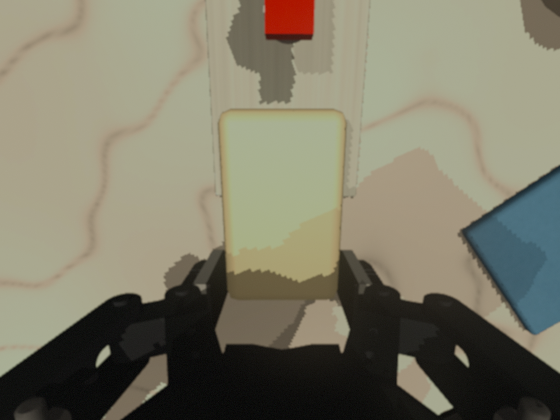

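The soap is aligned with the plate and the arm, whose red end is at (289,20). It can be lowered and slid in.

Call:
jog_arm(deltas=[0,0,0.02,0,0,0.5,-0.5,0,0,0.036,0,0,0.5,-0.5,0,0,0.0385,0,0,0.5,-0.5,0.015,0,0.0385,0,0,0.5,-0.5,0.035,0,0.0385,0,0,0.5,-0.5,0.055,0,0.0385,0,0,0.5,-0.5,0.055,0,0.041,0,0,0.5,-0.5,0.055,0,0.041,0,0,0.5,-0.5])

```text
time: 5.2
tool_pos: [0.5244, 0.3448, 0.0288]
tcp_rot: [2.646, 1.693, 0.0]
wrist_force: [0.5, 0.1, -1.9]
width: 0.633
grip_force: 32.7
```

Call:
jog_arm(deltas=[0,0,0,0,0,0,-0.5,0,0,0,0,0,0,0.6,0,0,0,0,0,0,0.7,0,0,0,0,0,0,0.7,-0.03,0,0,0,0,0,0.7,-0.06,0,-0.03,0,0,0,0.3,-0.06,0,-0.08,0,0,0,-1,-0.06,0,-0.12,0,0,0,-1])

```text
time: 6.0
tool_pos: [0.4983, 0.2884, 0.1501]
tcp_rot: [-2.648, -1.69, 0.001]
wrist_force: [1.3, 1.5, 0.5]
width: 0.346
grip_force: 0.0
```

```bash
python3 - <<'E'
from h import *
o=np.array([.5586,.4206]);x=np.array([np.cos(np.radians(65.3)),np.sin(np.radians(65.3))])
togo([*(o+x*.02),.21],155.3)
togo([*(o+x*.02),.182],155.3)
w=read_camera("wrist"); cv2.imwrite("pics/w6.png",w["color"])
E
```

```text
t 6.0 tcp [0.4983 0.2884 0.1501] shift mm [165.3  -1.1 -59.9]
closing yaw -24.9 tilt z [-0.001 -0.    -1.   ] q6 0.92 turn z -0.2
t 6.0 tcp [0.4983 0.2884 0.1501] shift mm [165.3  -1.1 -31.9]
closing yaw -24.9 tilt z [-0.001 -0.    -1.   ] q6 0.92 turn z -0.2
```

View pics/w6.png

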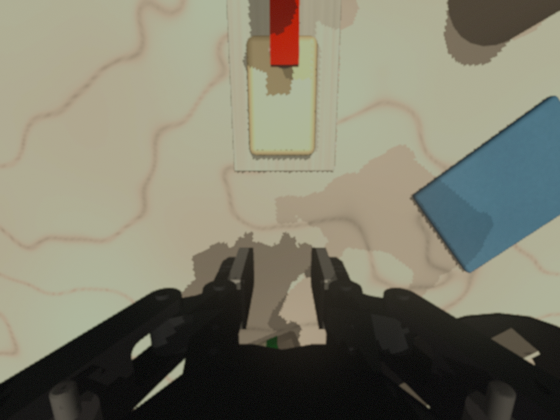

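The soap lies flat on the plate at (282,97), with the arm's end over it at (285,65). Next I go over the pad with the fingers shut.

Call:
jog_arm(deltas=[0,0,-0.05,0,0,0,-1,0.03,-0.001,-0.07,0,0,0,-1,0.08,-0.001,-0.07,0,0,0,-1,0.13,-0.001,-0.07,0,0,0,-1,0.165,-0.001,-0.07,0,0,0,-1,0.165,-0.001,-0.065,0,0,0,-1,0.165,-0.001,-0.05,0,0,0,-1,0.165,-0.001,-0.045,0,0,0,-1])

```text
time: 6.85
tool_pos: [0.5659, 0.438, 0.1906]
tcp_rot: [2.647, 1.691, -0.007]
wrist_force: [0.1, -0.5, -0.2]
width: -0.003
grip_force: 0.0
```

```bash
python3 - <<'E'
from h import *
o=np.array([.5586,.4206]);x=np.array([np.cos(np.radians(65.3)),np.sin(np.radians(65.3))])
togo([*(o+x*.02),.182],155.3)
c=read_camera("top"); cv2.imwrite("pics/t7.png",cv2.resize(c["color"][200:290,70:190],(800,600),interpolation=cv2.INTER_CUBIC))
E
```

```text
t 6.8 tcp [0.5659 0.438  0.1906] shift mm [1.2 0.7 8.6]
closing yaw -24.9 tilt z [-0.004 -0.003 -1.   ] q6 1.06 turn z -0.2
```

Call:
jog_arm(deltas=[0,0,0.006,0,0,0,-1,0,0,0.012,0,0,0,-1,0,0,0.012,0,0,0,-1,0,0,0.012,0,0,0,-1])

```text
time: 7.3
tool_pos: [0.5674, 0.4393, 0.1822]
tcp_rot: [2.647, 1.691, 0.0]
wrist_force: [0.7, -0.2, 0.7]
width: -0.003
grip_force: 0.0
```

Call:
jog_arm(deltas=[0,0,0.005,0,0,0,-1,0,0,0.01,0,0,0,-1,0,0,0.01,0,0,0,-1,0,0,0.01,0,0,0,-1])

```text
time: 7.7
tool_pos: [0.5677, 0.44, 0.1719]
tcp_rot: [2.647, 1.691, 0.001]
wrist_force: [1.2, -0.1, 3.1]
width: 0.001
grip_force: 1.3
```

Call:
jog_arm(deltas=[0,0,0.006,0,0,0,-1,0,0,0.012,0,0,0,-1,0,0,0.012,0,0,0,-1,0,0,0.012,0,0,0,-1])

```text
time: 8.1
tool_pos: [0.5675, 0.4399, 0.1596]
tcp_rot: [-2.647, -1.691, -0.0]
wrist_force: [0.7, -0.1, 4.1]
width: -0.004
grip_force: 1.8
```

Call:
jog_arm(deltas=[0,0,0.003,0,0,0,-1,0,0,0.005,0,0,0,-1,0,0,0.005,0,0,0,-1,0,0,0.005,0,0,0,-1])

```text
time: 8.5
tool_pos: [0.5675, 0.4399, 0.1548]
tcp_rot: [-2.647, -1.691, -0.001]
wrist_force: [1.2, -0.8, 4.3]
width: 0.005
grip_force: 2.0
```

Call:
jog_arm(deltas=[0,0,0.003,0,0,0,-1,0,0,0.003,0,0,0,-1,0,0,0.003,0,0,0,-1])

```text
time: 8.8
tool_pos: [0.5675, 0.44, 0.1521]
tcp_rot: [-2.647, -1.691, -0.001]
wrist_force: [-0.2, -0.8, 4.8]
width: -0.002
grip_force: 2.8
```

Call:
jog_arm(deltas=[0,0,0.002,0,0,0,-1,0,0,0.002,0,0,0,-1,0,0,0.002,0,0,0,-1])

```text
time: 9.1
tool_pos: [0.5676, 0.44, 0.152]
tcp_rot: [-2.647, -1.691, -0.002]
wrist_force: [-1.8, -2.2, 12.6]
width: -0.0
grip_force: 6.2
```

Call:
jog_arm(deltas=[0,0,0.002,0,0,0,-1,0,0,0.002,0,0,0,-1,0,0,0.002,0,0,0,-1])

```text
time: 9.4
tool_pos: [0.5676, 0.44, 0.152]
tcp_rot: [-2.647, -1.692, -0.003]
wrist_force: [-4.4, -5.5, 19.0]
width: -0.003
grip_force: 9.5
```

```bash
python3 - <<'E'
from h import *
c=read_camera("side"); cv2.imwrite("pics/s8.png",cv2.resize(c["color"][100:200,170:290],(720,600),interpolation=cv2.INTER_CUBIC))
s,t,M=st();print(t,s["wrist_force"])
E
```

```text
[0.56764722 0.44006706 0.1519546 ] [-4.5641723  -4.90562643 19.28428072]
```

View pics/s8.png

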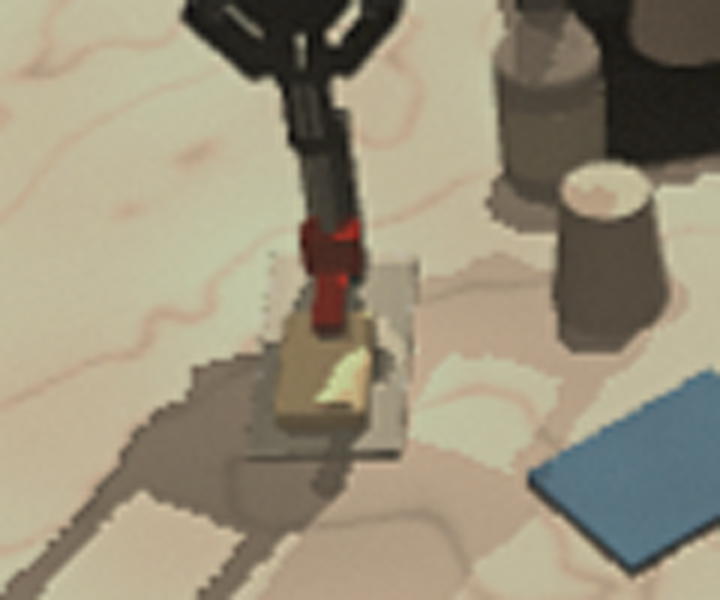

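The foot rests on the soap: the force jumped at TCP z = 0.152, and the pad was first touched at about 0.182. The travel is about 30 mm, so the bar is about 20 mm thick and worn, and it goes in the bin.

Call:
jog_arm(deltas=[0,0,-0.03,0,0,0,-1,0,0,-0.06,0,0,0,-1,-0.04,0,-0.065,0,0,0,-1,-0.08,0,-0.065,0,0,0,0,-0.11,0,-0.065,0,0,0,0.7,-0.11,0,-0.04,0,0,0,0.7,-0.11,0,0,0,0,0,0.7,-0.11,0,0,0,0,0,0.7])

```text
time: 10.25
tool_pos: [0.5159, 0.3368, 0.1405]
tcp_rot: [-2.647, -1.69, 0.022]
wrist_force: [-1.2, -0.3, -1.6]
width: 0.84
grip_force: 0.0
```

```bash
python3 - <<'E'
from h import *
w=read_camera("wrist"); cv2.imwrite("pics/w9.png",w["color"])
for lo in [(20,60,90),(15,40,150)]:
  for b in blobs(w,lo,(45,255,255),800): print(rect(w,b,.026),cv2.boundingRect(b))
o=np.array([.5586,.4206]);x=np.array([np.cos(np.radians(65.3)),np.sin(np.radians(65.3))])
togo([*(o-x*.088),.028],155.3)
E
```

```text
(array([0.5357, 0.3707]), array([0.088, 0.054]), 65.3) (253, 103, 72, 114)
(array([0.4644, 0.3621]), array([0.451, 0.297]), -22.5) (0, 0, 522, 365)
t 10.3 tcp [0.5177 0.338  0.1433] shift mm [  5.1   3.3 115.3]
closing yaw -24.9 tilt z [-0.009 -0.005 -1.   ] q6 0.97 turn z -0.2
```

View pics/w9.png

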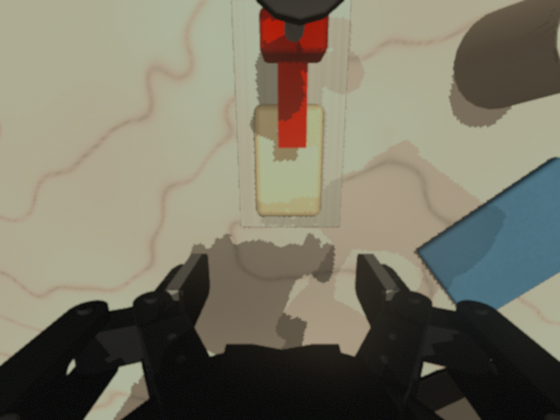

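The soap is still in place at (289,160) in the wrist view and the slide has risen. I grip it again and draw it out along −x.

Call:
jog_arm(deltas=[0.006,0.002,0.05,0,0,0,0.7,0.006,0.002,0.09,0,0,0,0.7,0.006,0.002,0.112,0,0,0,0.7,0.006,0.002,0.118,0,0,0,0.7,0.006,0.002,0.118,0,0,0,0.7,0.006,0.002,0.118,0,0,0,-0.5,0.006,0.002,0.118,0,0,0,-0.5,0.006,0.002,0.118,0,0,0,-0.5], squeeze=30)

```text
time: 11.1
tool_pos: [0.5274, 0.3459, 0.0326]
tcp_rot: [-2.647, -1.691, -0.008]
wrist_force: [-0.2, 0.5, 6.0]
width: 0.629
grip_force: 32.3
```

Call:
jog_arm(deltas=[0,0,0,0,0,0,-0.5,0,0,-0.003,0,0,0,-0.5,-0.02,0,-0.004,0,0,0,-0.5,-0.05,0,-0.004,0,0,0,-0.5,-0.09,0,-0.01,0,0,0,-0.5,-0.1,0,-0.04,0,0,0,-0.5,-0.1,0,-0.08,0,0,0,-0.5,-0.1,0,-0.12,0,0,0,-0.5])

```text
time: 11.9
tool_pos: [0.4821, 0.2526, 0.1501]
tcp_rot: [-2.648, -1.69, 0.004]
wrist_force: [0.9, -0.3, -0.7]
width: 0.63
grip_force: 32.2
```

```bash
python3 - <<'E'
from h import *
togo([.438,-.417,.2],-12)
c=read_camera("top"); cv2.imwrite("pics/t10.png",cv2.resize(c["color"][190:330,360:540],(771,600),interpolation=cv2.INTER_CUBIC))
E
```

```text
t 11.9 tcp [0.4821 0.2526 0.1501] shift mm [-626.   241.9  -49. ]
closing yaw -24.9 tilt z [-0.002 -0.001 -1.   ] q6 0.87 turn z -12.9
```

View pics/t10.png

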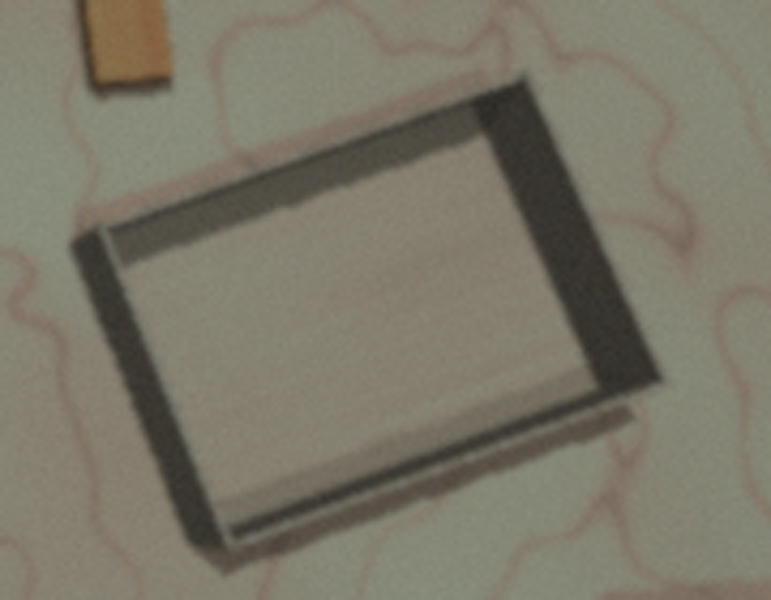

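The bin's rim corners in the crop are at (102,230), (525,80), (660,380) and (230,543), and it is empty. The soap is held and clear of the gauge.

Call:
jog_arm(deltas=[-0.31,0.12,-0.05,0,0,0,-0.5,-0.31,0.12,-0.05,0,0,0,-0.5,-0.31,0.12,-0.05,0,0,0,-0.5,-0.31,0.12,-0.05,0,0,0,-0.5,-0.31,0.12,-0.05,0,0,0,-0.5,-0.31,0.12,-0.05,0,0,0,-0.5,-0.31,0.12,-0.05,0,0,0,-0.5,-0.31,0.12,-0.05,0,0,0,-0.5])

```text
time: 12.75
tool_pos: [0.4621, -0.0819, 0.2008]
tcp_rot: [2.649, 1.683, 0.001]
wrist_force: [0.5, 1.0, -0.4]
width: 0.634
grip_force: 32.2
```

Call:
jog_arm(deltas=[-0.27,0.12,0,0,0,0,-0.5,-0.27,0.12,0,0,0,0,-0.5,-0.27,0.12,0,0,0,0,-0.5,-0.27,0.12,0,0,0,0,-0.5,-0.27,0.12,0,0,0,0,-0.5,-0.27,0.12,0,0,0,0,-0.5,-0.27,0.12,0,0,0,0,-0.5,-0.27,0.12,0,0,0,0,-0.5])

```text
time: 13.55
tool_pos: [0.4573, -0.3731, 0.1989]
tcp_rot: [-2.647, -1.688, -0.0]
wrist_force: [-0.2, 0.4, -0.8]
width: 0.635
grip_force: 32.2
```

```bash
python3 - <<'E'
from h import *
c=read_camera("top")
P=np.array([plane(c,(u+.5)/4.286-.5+360,(v+.5)/4.286-.5+190,.09)[:2] for u,v in[(102,230),(525,80),(660,380),(230,543)]])
print(P.round(3).tolist(),P.mean(0).round(4),[np.linalg.norm(P[i]-P[i-1]).round(3) for i in range(4)]); d=P[1]-P[0]+P[2]-P[3]; print(np.degrees(np.arctan2(d[1],d[0])))
b=P.mean(0); togo([*(b-.03*np.array([.418,.909])),.07])
E
```

```text
[[0.5, -0.262], [0.568, -0.527], [0.385, -0.574], [0.314, -0.312]] [ 0.4419 -0.4189] [np.float64(0.192), np.float64(0.273), np.float64(0.189), np.float64(0.272)]
-75.20763042072996
t 13.6 tcp [ 0.4573 -0.3721  0.1989] shift mm [-79.1   6.  128.8]
closing yaw -24.9 tilt z [-0.001  0.002 -1.   ] q6 -0.29
```

Call:
jog_arm(deltas=[-0.05,0.004,0.01,0,0,0,-0.5,-0.079,0.006,0.045,0,0,0,-0.5,-0.079,0.006,0.085,0,0,0,-0.5,-0.079,0.006,0.12,0,0,0,-0.5,-0.079,0.006,0.132,0,0,0,-0.5,-0.079,0.006,0.135,0,0,0,-0.5,-0.079,0.006,0.135,0,0,0,0.6,-0.079,0.006,0.135,0,0,0,0.7])

```text
time: 14.4
tool_pos: [0.4316, -0.4485, 0.0675]
tcp_rot: [2.643, 1.69, 0.001]
wrist_force: [-0.2, -1.0, 0.8]
width: 0.845
grip_force: 0.0
```

Call:
jog_arm(deltas=[0,0,0,0,0,0,0.7,0,0,-0.03,0,0,0,0.7,0,0,-0.07,0,0,0,0.7,0,0,-0.12,0,0,0,0.7,0,0,-0.17,0,0,0,0.7,0,0,-0.2,0,0,-15,0.7,0,0,-0.2,0,0,-33,0.7,0,0,-0.2,0,0,-33,0.7])

```text
time: 15.2
tool_pos: [0.4308, -0.4487, 0.2693]
tcp_rot: [2.191, 2.241, -0.001]
wrist_force: [-1.3, -0.1, 0.3]
width: 0.852
grip_force: 0.0
```

```bash
python3 - <<'E'
from h import *
s,t,M=st(); print(s["q"].round(2))
togo([.442,-.419,.25],8.5)
for n in("top","wrist"):
  w=read_camera(n)
  for b in blobs(w,(20,50,90),(45,255,255),100,roi=(380,200,510,320) if n=="top" else None): print(n,rect(w,b,.02),cv2.boundingRect(b))
E
```

```text
[-0.85  0.15  1.7   0.    1.28 -0.87]
t 15.2 tcp [ 0.4308 -0.4487  0.2693] shift mm [29.6 11.8 19.2]
closing yaw 1.3 tilt z [ 0.005 -0.005 -1.   ] q6 -0.87 turn z -7.2
top (array([ 0.4418, -0.4239]), array([0.104, 0.063]), 64.3) (420, 249, 44, 30)
wrist (array([ 0.1848, -0.7834]), array([0.107, 0.061]), 86.2) (98, 366, 40, 54)
wrist (array([ 0.0873, -0.6298]), array([0.095, 0.019]), -0.5) (0, 298, 70, 14)
wrist (array([ 0.6654, -0.5348]), array([0.048, 0.031]), -25.1) (435, 239, 31, 30)
wrist (array([ 0.223 , -0.5443]), array([0.038, 0.037]), 89.1) (109, 236, 31, 28)
wrist (array([ 0.1419, -0.5707]), array([0.175, 0.103]), -12.8) (0, 231, 130, 79)
wrist (array([ 0.6055, -0.5065]), array([0.112, 0.044]), -78.1) (395, 192, 36, 80)
wrist (array([ 0.1727, -0.4787]), array([0.077, 0.054]), -7.3) (47, 177, 64, 47)
wrist (array([ 0.2675, -0.4875]), array([0.156, 0.103]), -71.8) (120, 152, 94, 122)
wrist (array([ 0.4397, -0.4237]), array([0.091, 0.057]), 66.3) (257, 121, 69, 83)
wrist (array([ 0.1596, -0.4034]), array([0.038, 0.036]), 41.8) (39, 120, 41, 31)
wrist (array([ 0.1223, -0.341 ]), array([0.037, 0.015]), -9.9) (0, 74, 34, 16)
wrist (array([ 0.674 , -0.3014]), array([0.139, 0.035]), 1.6) (439, 43, 121, 35)
wrist (array([ 0.4302, -0.4434]), array([0.337, 0.237]), -81.2) (159, 36, 222, 269)
wrist (array([ 0.2834, -0.2699]), array([0.036, 0.033]), 3.9) (135, 0, 34, 35)
```

The soap is in the bin at (0.44,-0.42). I now dry-run the tipping pose over the bin with the empty gripper.

Call:
jog_arm(deltas=[0.038,0.04,0,0,0,-7.2,0.7,0.038,0.04,0,0,0,-7.2,0.7,0.038,0.04,0,0,0,-7.2,0.7])

```text
time: 15.6
tool_pos: [0.47, -0.408, 0.2651]
tcp_rot: [2.059, 2.372, -0.0]
wrist_force: [-0.2, 0.2, -0.3]
width: 0.848
grip_force: 0.0
```

Call:
jog_arm(deltas=[0,0,0.06,-56,0,0,0.7,0,0,0.06,-56,0,0,0.7,0,0,0.06,-56,0,0,0.7,0,0,0.06,-56,0,0,0.7,0,0,0.06,-56,0,0,0.7,0,0,0.06,-56,0,0,0.7,0,0,0.06,-56,0,0,0.7,0,0,0.06,-56,0,0,0.7])

```text
time: 16.4
tool_pos: [0.4664, -0.4088, 0.2016]
tcp_rot: [1.54, 1.76, 0.941]
wrist_force: [-0.2, 0.3, -1.0]
width: 0.847
grip_force: 0.0
```

```bash
python3 - <<'E'
from h import *
s,t,M=st(); print(s["time"],s["q"].round(2),t.round(3),M.round(3).tolist())
E
```

```text
16.4 [-1.21  0.12  2.17  1.21  1.04 -2.11] [ 0.466 -0.409  0.202] [[-0.137, 0.556, 0.82], [0.991, 0.071, 0.117], [0.007, 0.828, -0.561]]
```

Call:
jog_arm(deltas=[0,0.058,-0.039,56,0,0,0,0,0.058,-0.039,56,0,0,0,0,0.058,-0.039,56,0,0,0,0,0.058,-0.039,56,0,0,0,0,0.058,-0.039,56,0,0,0,0,0.058,-0.039,56,0,0,0,0,0.058,-0.039,56,0,0,0,0,0.058,-0.039,56,0,0,0])

```text
time: 17.2
tool_pos: [0.4732, -0.409, 0.2768]
tcp_rot: [2.053, 2.373, -0.006]
wrist_force: [0.6, -0.1, -0.3]
width: 0.495
grip_force: 0.0
```

```bash
python3 - <<'E'
from h import *
togo([.56,-.0465,.23],8.5); s,t,M=st(); print(s["q"].round(2))
E
```

```text
t 17.2 tcp [ 0.4732 -0.409   0.2768] shift mm [346.5 138.   44.9]
closing yaw 8.3 tilt z [ 0.001 -0.005 -1.   ] q6 -0.89 turn z -0.2
[-0.75  0.15  1.68 -0.    1.3  -0.89]
```

Call:
jog_arm(deltas=[0.346,0.138,0.045,0,0,0,0,0.346,0.138,0.045,0,0,0,0,0.346,0.138,0.045,0,0,0,0,0.346,0.138,0.045,0,0,0,0,0.346,0.138,0.045,0,0,0,0,0.346,0.138,0.045,0,0,0,0,0.346,0.138,0.045,0,0,0,0,0.346,0.138,0.045,0,0,0,0])

```text
time: 18.0
tool_pos: [0.5572, -0.044, 0.23]
tcp_rot: [2.057, 2.372, 0.005]
wrist_force: [-0.2, -1.8, 0.8]
width: 0.502
grip_force: 0.0
```

Call:
jog_arm(deltas=[0,0,0,0,0,0,0,0,0,0,0,0,0,0])

```text
time: 18.2
tool_pos: [0.5569, -0.0471, 0.2302]
tcp_rot: [2.057, 2.372, 0.001]
wrist_force: [-0.2, -0.2, 0.2]
width: 0.5
grip_force: 0.0
```

```bash
python3 - <<'E'
from h import *
togo([.588,-.0465,.066],8.5)
w=read_camera("wrist"); cv2.imwrite("pics/w11.png",w["color"])
for b in blobs(w,(5,110,60),(22,255,255),200): print("wood@.08",rect(w,b,.08),cv2.boundingRect(b))
c=read_camera("top")
for b in blobs(c,(5,110,40),(20,255,255),30,roi=(270,205,320,228)): print("top",rect(c,b,.078),cv2.boundingRect(b))
E
```

```text
t 18.2 tcp [ 0.5569 -0.0471  0.2302] shift mm [ -3.6  30.5 164.3]
closing yaw 8.1 tilt z [ 0.002 -0.001 -1.   ] q6 -0.27 turn z -0.4
wood@.08 (array([ 0.75  , -0.1288]), array([0.066, 0.011]), -26.1) (429, 288, 48, 35)
wood@.08 (array([ 0.5918, -0.0472]), array([0.079, 0.013]), -81.6) (312, 165, 16, 82)
wood@.08 (array([ 0.5618, -0.0453]), array([0.17, 0.04]), -81.0) (265, 105, 46, 178)
```

View pics/w11.png

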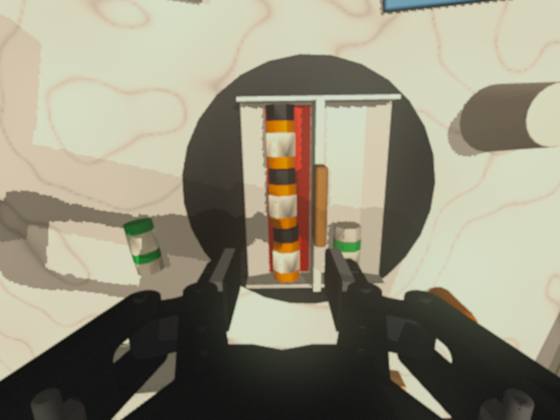

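The wrist view shows the grip at (320,205), the three used bottles along (282,190) and the fresh one at (347,240). The grip measures 79x13 mm at (0.5918,-0.0472).

Call:
jog_arm(deltas=[-0.005,0.0346,0.03,0,0,-0.3,0,-0.005,0.0346,0.07,0,0,-0.3,0,-0.005,0.0346,0.11,0,0,-0.3,0,-0.005,0.0346,0.145,0,0,-0.3,0,-0.005,0.0346,0.16,0,0,-0.3,0,-0.005,0.0346,0.164,0,0,-0.3,0,-0.005,0.0346,0.164,0,0,-0.3,-0.4,-0.005,0.0346,0.164,0,0,-0.3,-1], squeeze=100)

```text
time: 19.1
tool_pos: [0.5937, -0.0475, 0.068]
tcp_rot: [2.051, 2.376, 0.004]
wrist_force: [-0.0, 0.3, 0.5]
width: 0.172
grip_force: 0.0
```

Call:
jog_arm(deltas=[0,0,0,0,0,0,-1,0,0,0,0,0,0,-1,0,0,0,0,0,0,-1,0,0,0,0,0,0,-1])

```text
time: 19.5
tool_pos: [0.5941, -0.0474, 0.0682]
tcp_rot: [2.049, 2.376, 0.004]
wrist_force: [0.7, -2.0, 7.1]
width: 0.119
grip_force: 98.3
```

```bash
python3 - <<'E'
from h import *
s,t,M=st(); print(t.round(4),s["wrist_force"].round(1),s["width"],s["grip_force"],R.from_matrix(M).as_rotvec()); togo([.471,-.411,.23],8.5)
E
```

```text
[ 0.5941 -0.0474  0.0682] [ 0.7 -2.   7.1] 0.11937968530405309 98.29822182655334 [2.04885754 2.37563157 0.00366567]
t 19.5 tcp [ 0.5941 -0.0474  0.0682] shift mm [-341.9 -174.4 -162. ]
closing yaw 8.4 tilt z [ 0.005 -0.001 -1.   ] q6 -0.27 turn z -0.1
```

Call:
jog_arm(deltas=[0,0,-0.01,0,0,0,-1,0,0,-0.03,0,0,0,-1,0,0,-0.055,0,0,0,-1,0,0,-0.085,0,0,0,-1,0,0,-0.115,0,0,0,-1,0,0,-0.135,0,0,0,-1,0,0,-0.145,0,0,0,-1,0,0,-0.145,0,0,0,-1])

```text
time: 20.3
tool_pos: [0.5922, -0.0467, 0.2119]
tcp_rot: [2.051, 2.378, 0.002]
wrist_force: [-0.4, 0.7, -4.1]
width: 0.12
grip_force: 97.8
```

Call:
jog_arm(deltas=[-0.0045,-0.0023,0,0,0,0,-1,-0.018,-0.009,0,0,0,0,-1,-0.04,-0.0205,-0.005,0,0,0,-1,-0.067,-0.034,-0.01,0,0,0,-1,-0.0935,-0.0475,-0.015,0,0,0,-1,-0.12,-0.061,-0.02,0,0,0,-1,-0.147,-0.075,-0.02,0,0,0,-1,-0.174,-0.0885,-0.02,0,0,0,-1])

```text
time: 21.1
tool_pos: [0.5278, -0.2337, 0.229]
tcp_rot: [-2.051, -2.376, 0.002]
wrist_force: [0.1, 0.6, -3.7]
width: 0.125
grip_force: 97.8
```

Call:
jog_arm(deltas=[-0.0265,-0.0135,0,0,0,0,-1,-0.0535,-0.027,0,0,0,0,-1,-0.08,-0.041,0,0,0,0,-1,-0.107,-0.0545,0,0,0,0,-1,-0.134,-0.068,0,0,0,0,-1,-0.1515,-0.077,0,0,0,0,-1,-0.163,-0.083,0,0,0,0,-1,-0.168,-0.086,0,0,0,0,-1])

```text
time: 21.9
tool_pos: [0.4684, -0.4116, 0.2297]
tcp_rot: [-2.053, -2.376, -0.0]
wrist_force: [0.3, 0.3, -4.0]
width: 0.122
grip_force: 97.9
```

Call:
jog_arm(deltas=[0,0,0,0,0,0,-1,0,0,0,0,0,0,-1])

```text
time: 22.1
tool_pos: [0.4696, -0.4098, 0.2304]
tcp_rot: [-2.051, -2.379, -0.001]
wrist_force: [-0.1, 0.9, -3.5]
width: 0.122
grip_force: 97.9
```

```bash
python3 - <<'E'
from h import *
togo([.475,-.410,.175],8.5); s,t,M=st(); print(M.round(3).tolist())
c=read_camera("top")
for n,lo,hi in(("green",(45,80,30),(85,255,255)),("amber",(5,120,60),(20,255,255))):
  for b in blobs(c,lo,hi,10,roi=(200,170,540,330)): print(n,rect(c,b,.2),cv2.boundingRect(b))
E
```

```text
t 22.1 tcp [ 0.4696 -0.4098  0.2304] shift mm [-1.   5.3 55.4]
closing yaw 8.5 tilt z [-0.     0.001 -1.   ] q6 -0.91 turn z -0.0
[[-0.147, 0.989, -0.0], [0.989, 0.147, 0.001], [0.001, 0.0, -1.0]]
green (array([0.3878, 0.1327]), array([0.02 , 0.009]), 85.2) (222, 299, 10, 5)
green (array([ 0.3898, -0.0954]), array([0.022, 0.01 ]), 25.5) (324, 287, 7, 10)
green (array([0.4199, 0.132 ]), array([0.023, 0.009]), -86.8) (221, 285, 11, 5)
green (array([ 0.3988, -0.126 ]), array([0.023, 0.008]), 15.9) (337, 282, 7, 10)
green (array([ 0.3189, -0.4786]), array([0.191, 0.164]), -42.3) (456, 253, 84, 77)
green (array([ 0.493 , -0.5107]), array([0.076, 0.031]), -35.5) (489, 217, 23, 32)
green (array([ 0.5529, -0.5814]), array([0.144, 0.06 ]), -11.2) (513, 175, 27, 61)
amber (array([ 0.4224, -0.3394]), array([0.032, 0.018]), -8.7) (428, 261, 9, 15)
amber (array([ 0.4283, -0.3751]), array([0.035, 0.019]), 29.4) (439, 258, 14, 15)
amber (array([ 0.4331, -0.4042]), array([0.037, 0.016]), 6.3) (455, 253, 11, 17)
amber (array([ 0.4401, -0.5051]), array([0.014, 0.011]), -10.3) (500, 251, 6, 7)
amber (array([ 0.4677, -0.4009]), array([0.032, 0.014]), -73.5) (449, 242, 14, 9)
amber (array([ 0.6153, -0.2631]), array([0.094, 0.041]), 0.2) (377, 170, 22, 39)
```

Call:
jog_arm(deltas=[0,0.001,0.01,-5,0,0,-1,0,0.002,0.02,-11,0,0,-1,0,0.003,0.03,-17,0,0,-1,0,0.004,0.04,-24,0,0,-1,0,0.005,0.05,-31,0,0,-1,0,0.005,0.055,-38,0,0,-1,0,0.005,0.055,-45,0,0,-1,0,0.005,0.055,-52,0,0,-1])

```text
time: 22.95
tool_pos: [0.4747, -0.4098, 0.1767]
tcp_rot: [1.563, 1.817, 0.887]
wrist_force: [0.2, 0.5, -3.7]
width: 0.125
grip_force: 99.6
```

Call:
jog_arm(deltas=[0,0,0,-4,0,0,-1,0,0,0,-4.5,0,0,-1,0,0,0,-4.5,0,0,-1,0,0,0,-4.5,0,0,-1,0,0,0,-4.5,0,0,-1,0,0,0,-4.5,0,0,-1,0,0,0,-4.5,0,0,-1,0,0,0,-4.5,0,0,-1])

```text
time: 23.75
tool_pos: [0.4746, -0.41, 0.1759]
tcp_rot: [1.52, 1.763, 0.947]
wrist_force: [-0.1, 0.0, -2.9]
width: 0.12
grip_force: 99.5
```

```bash
python3 - <<'E'
from h import *
s,t,M=st(); print(t.round(4),s["wrist_force"].round(2),M.round(3).tolist(),s["q"].round(2))
c=read_camera("top"); a=cv2.resize(c["color"][190:330,370:530],(400,350)); d=read_camera("side"); b=cv2.resize(d["color"][240:420,200:400],(389,350)); cv2.imwrite("pics/m12.png",np.hstack([a,b]))
E
```

```text
[ 0.4746 -0.41    0.1759] [-0.08  0.02 -2.89] [[-0.147, 0.546, 0.825], [0.989, 0.082, 0.122], [-0.001, 0.834, -0.552]] [-1.2   0.18  2.17  1.26  1.03 -2.19]
```

View pics/m12.png

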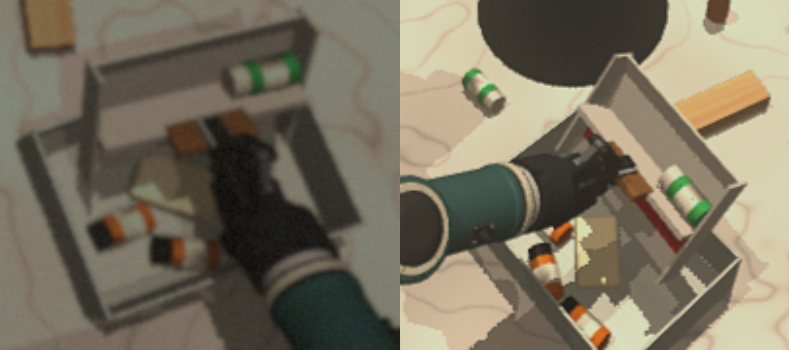

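The picture shows all three amber bottles in the bin with the soap, and the fresh bottle still held in the white section behind the divider. Now I turn the dish upright and carry it back.

Call:
jog_arm(deltas=[0,0.017,-0.011,4,0,0,-1,0,0.033,-0.022,10,0,0,-1,0,0.046,-0.03,17,0,0,-1,0,0.046,-0.03,24,0,0,-1,0,0.046,-0.03,31,0,0,-1,0,0.046,-0.03,38,0,0,-1,0,0.046,-0.03,45,0,0,-1,0,0.046,-0.03,50,0,0,-1])

```text
time: 24.65
tool_pos: [0.4754, -0.4095, 0.2316]
tcp_rot: [2.003, 2.322, 0.128]
wrist_force: [0.1, -0.8, -3.0]
width: 0.122
grip_force: 99.4
```

Call:
jog_arm(deltas=[0,0,0,3,0,0,-1,0,0,0,5,0,0,-1,0,0,0,6.5,0,0,-1,0,0,0,6.5,0,0,-1,0,0,0,6.5,0,0,-1])

```text
time: 25.15
tool_pos: [0.4745, -0.4096, 0.2302]
tcp_rot: [-2.052, -2.378, -0.001]
wrist_force: [0.9, 0.1, -3.1]
width: 0.12
grip_force: 99.4
```

```bash
python3 - <<'E'
from h import *
s,t,M=st(); print(M.round(3).tolist()); togo([.592,-.0472,.22],8.4)
E
```

```text
[[-0.146, 0.989, -0.0], [0.989, 0.146, 0.001], [0.001, 0.0, -1.0]]
t 25.1 tcp [ 0.4745 -0.4096  0.2302] shift mm [341.3 169.3  10.6]
closing yaw 8.4 tilt z [-0.     0.001 -1.   ] q6 -0.9 turn z 0.0
```

Call:
jog_arm(deltas=[0.0045,0.0023,0,0,0,0,-1,0.018,0.009,0,0,0,0,-1,0.04,0.02,0,0,0,0,-1,0.067,0.0335,0,0,0,0,-1,0.0935,0.0465,0,0,0,0,-1,0.12,0.06,0,0,0,0,-1,0.147,0.073,0,0,0,0,-1,0.174,0.0865,0,0,0,0,-1])

```text
time: 25.95
tool_pos: [0.5347, -0.2229, 0.2307]
tcp_rot: [-2.052, -2.378, -0.001]
wrist_force: [0.9, -1.0, -3.3]
width: 0.116
grip_force: 99.4
```

```bash
python3 - <<'E'
from h import *
for n in("top","wrist"):
  c=read_camera(n)
  for b in blobs(c,(0,0,0),(180,255,62),2500,roi=(235,160,355,285) if n=="top" else None):
    P=np.array([plane(c,u,v,.006)[:2] for u,v in cv2.convexHull(b)[:,0]+0.],np.float32); print(n,cv2.boundingRect(b),np.round(cv2.minEnclosingCircle(P)[0],4),cv2.minEnclosingCircle(P)[1],cv2.fitEllipse(P)[:2])
E
```

```text
top (241, 171, 100, 106) [ 0.5873 -0.0459] 0.14760509133338928 ((0.5874891877174377, -0.04641110077500343), (0.29228973388671875, 0.2941729426383972))
wrist (0, 257, 560, 163) [ 0.5831 -0.562 ] 0.4139673709869385 ((0.5789902806282043, -0.591664731502533), (0.5682865381240845, 0.8525733351707458))
wrist (411, 0, 88, 127) [ 0.6873 -0.0559] 0.07017595320940018 ((0.6339058876037598, 0.13398374617099762), (0.10491599887609482, 0.5275363326072693))
```

Call:
jog_arm(deltas=[0.0265,0.013,0,0,0,0,-1,0.0535,0.0265,0,0,0,0,-1,0.08,0.0395,0,0,0,0,-1,0.107,0.053,0,0,0,0,-1,0.134,0.0665,0,0,0,0,-1,0.1515,0.075,0.005,0,0,0,-1,0.162,0.0805,0.01,0,0,0,-1,0.167,0.083,0.01,0,0,0,-1])

```text
time: 26.85
tool_pos: [0.5916, -0.0468, 0.2195]
tcp_rot: [-2.05, -2.379, 0.002]
wrist_force: [-0.1, 0.0, -3.0]
width: 0.121
grip_force: 99.4
```

Call:
jog_arm(deltas=[0,0,0.02,0,0,0,-1,0,0,0.05,0,0,0,-1,0,0,0.08,0,0,0,-1,0,0,0.1,0,0,0,-1,0,0,0.11,0,0,0,-1,0,0,0.11,0,0,0,-1])

```text
time: 27.45
tool_pos: [0.5909, -0.0483, 0.1088]
tcp_rot: [-2.051, -2.376, 0.003]
wrist_force: [-0.4, 0.1, -3.5]
width: 0.122
grip_force: 99.4
```

```bash
python3 - <<'E'
from h import *
s,t,M=st(); print(M.round(3).tolist()); togo([.592,-.0472,.067],8.4)
E
```

```text
[[-0.146, 0.989, -0.004], [0.989, 0.146, 0.0], [0.001, -0.004, -1.0]]
t 27.4 tcp [ 0.5909 -0.0483  0.1088] shift mm [ 0.9  1.4 41.8]
closing yaw 8.4 tilt z [-0.004  0.    -1.   ] q6 -0.27 turn z -0.0
```

Call:
jog_arm(deltas=[0.001,-0.001,0.015,0,0,0,-1,0.001,-0.001,0.028,0,0,0,-1,0.001,-0.001,0.035,0,0,0,-1,0.001,-0.001,0.039,0,0,0,-1,0.001,-0.001,0.0415,0,0,0,-1,0.001,-0.001,0.0415,0,0,0,-1,0.001,-0.001,0.0415,0,0,0,-1])

```text
time: 28.15
tool_pos: [0.5917, -0.047, 0.0695]
tcp_rot: [2.052, 2.378, 0.001]
wrist_force: [-0.2, 0.5, -3.6]
width: 0.123
grip_force: 99.4
```

Call:
jog_arm(deltas=[0,0,0,0,0,0,-0.5,0,0,0,0,0,0,0,0,0,0,0,0,0,0,0,0,0,0,0,0,0,0,0,-0.03,0,0,0,0,0,0,-0.08,0,0,0,0,0,-0.05,-0.13,0,0,0,0,0,-0.09,-0.15,0,0,0,0])

```text
time: 28.95
tool_pos: [0.5162, -0.0586, 0.2147]
tcp_rot: [2.048, 2.376, 0.004]
wrist_force: [-0.7, -0.4, 0.8]
width: 0.499
grip_force: 0.0
```

```bash
python3 - <<'E'
from h import *
w=read_camera("wrist"); c=read_camera("top")
for b in blobs(w,(5,110,60),(22,255,255),200): print("wood@.08",rect(w,b,.08),cv2.boundingRect(b))
for n,k in(("w",w),("t",c)):
  for b in blobs(k,(45,80,30),(85,255,255),8,roi=(200,170,360,310) if n=="t" else None): print(n,"green",rect(k,b,.030),cv2.boundingRect(b))
for n in["top"]:
  for b in blobs(c,(0,0,0),(180,255,62),2500,roi=(235,160,355,285)):
    P=np.array([plane(c,u,v,.006)[:2] for u,v in cv2.convexHull(b)[:,0]+0.],np.float32); print(cv2.fitEllipse(P)[:2])
togo([.59,-.047,.2],8.4)
E
```

```text
wood@.08 (array([ 0.6886, -0.2388]), array([0.075, 0.02 ]), -34.1) (390, 373, 49, 40)
wood@.08 (array([ 0.7419, -0.1419]), array([0.085, 0.028]), -28.5) (463, 291, 63, 55)
wood@.08 (array([ 0.5863, -0.0472]), array([0.079, 0.018]), -81.1) (351, 160, 24, 87)
w green (array([ 0.6318, -0.1395]), array([0.024, 0.014]), 8.4) (362, 272, 22, 12)
w green (array([ 0.4093, -0.147 ]), array([0.033, 0.014]), 24.2) (161, 248, 29, 17)
w green (array([ 0.6258, -0.1029]), array([0.025, 0.013]), 13.1) (363, 241, 24, 12)
w green (array([ 0.3982, -0.1112]), array([0.033, 0.017]), 22.7) (152, 217, 31, 18)
t green (array([0.3762, 0.0051]), array([0.017, 0.012]), 22.1) (279, 299, 8, 6)
t green (array([0.3914, 0.1486]), array([0.027, 0.012]), -76.6) (222, 298, 11, 6)
t green (array([ 0.3726, -0.1001]), array([0.187, 0.046]), 85.2) (287, 291, 73, 19)
t green (array([ 0.3929, -0.1132]), array([0.024, 0.011]), 12.8) (324, 287, 7, 10)
t green (array([0.4271, 0.1492]), array([0.026, 0.01 ]), 85.2) (221, 285, 11, 5)
t green (array([ 0.4046, -0.1472]), array([0.022, 0.007]), 20.7) (337, 282, 5, 9)
t green (array([ 0.4662, -0.1819]), array([0.092, 0.024]), -4.9) (345, 244, 10, 36)
t green (array([ 0.5056, -0.0143]), array([0.08 , 0.024]), -5.0) (281, 237, 10, 31)
t green (array([ 0.5641, -0.1951]), array([0.027, 0.021]), -39.3) (347, 219, 9, 12)
t green (array([ 0.5943, -0.0268]), array([0.033, 0.018]), -9.9) (284, 213, 8, 13)
t green (array([ 0.5811, -0.1092]), array([0.135, 0.067]), 81.3) (293, 209, 51, 26)
t green (array([ 0.646 , -0.1254]), array([0.13 , 0.044]), 77.6) (298, 188, 48, 20)
((0.5704240798950195, -0.08910289406776428), (0.3136005103588104, 0.39198189973831177))
t 29.1 tcp [ 0.5136 -0.059   0.2162] shift mm [ 0.8 77.3 16.7]
closing yaw 8.4 tilt z [ 0.006 -0.002 -1.   ] q6 -0.31 turn z -0.0
```

```bash
python3 - <<'E'
from h import *
w=read_camera("wrist"); print(st()[0]["joint_vel"].round(3))
for b in blobs(w,(45,80,30),(85,255,255),30): print("green",rect(w,b,.030),rect(w,b,.04)[0],cv2.boundingRect(b))
for b in blobs(w,(5,110,60),(22,255,255),400): print("wood@.08",rect(w,b,.08),cv2.boundingRect(b))
togo([.4045,-.1365,.021],17.2)
E
```

```text
[ 0.009  0.074 -0.001  0.007 -0.037  0.005]
green (array([ 0.6302, -0.1396]), array([0.026, 0.015]), 5.3) [ 0.6261 -0.1349] (362, 270, 23, 13)
green (array([ 0.409 , -0.1473]), array([0.033, 0.013]), 23.5) [ 0.412  -0.1423] (163, 248, 29, 17)
green (array([ 0.6255, -0.1029]), array([0.027, 0.013]), 13.0) [ 0.6215 -0.0994] (364, 240, 25, 12)
green (array([ 0.3982, -0.111 ]), array([0.033, 0.017]), 22.6) [ 0.4015 -0.1073] (155, 216, 30, 19)
wood@.08 (array([ 0.6867, -0.2407]), array([0.079, 0.021]), -33.6) (389, 371, 51, 43)
wood@.08 (array([ 0.7412, -0.1426]), array([0.085, 0.029]), -28.2) (464, 290, 63, 54)
wood@.08 (array([ 0.5862, -0.047 ]), array([0.079, 0.018]), -81.4) (353, 159, 24, 87)
t 29.1 tcp [ 0.5146 -0.0587  0.2142] shift mm [ -60.5 -121.3  192.6]
closing yaw 8.4 tilt z [ 0.006 -0.001 -1.   ] q6 -0.31 turn z -8.8
```

Call:
jog_arm(deltas=[-0.02,-0.045,0,0,0,-4,0.4,-0.04,-0.09,0,0,0,-8.8,0.4,-0.06,-0.121,0.02,0,0,-8.8,0.4,-0.06,-0.121,0.06,0,0,-8.8,0.4,-0.06,-0.121,0.1,0,0,-8.8,0.4,-0.06,-0.121,0.14,0,0,-8.8,0.4,-0.06,-0.121,0.15,0,0,-8.8,0.4,-0.06,-0.121,0.15,0,0,-8.8,0.4], squeeze=30)

```text
time: 29.9
tool_pos: [0.4019, -0.1346, 0.0588]
tcp_rot: [-1.86, -2.525, 0.002]
wrist_force: [-0.0, 0.0, 0.5]
width: 0.698
grip_force: 0.0
```

```bash
python3 - <<'E'
from h import *
togo([.404,-.136,.021],17.2)
E
```

```text
t 29.9 tcp [ 0.4019 -0.1346  0.0588] shift mm [-2.1  1.8 37.8]
closing yaw 17.2 tilt z [-0.006  0.002 -1.   ] q6 -0.68 turn z 0.0
```

Call:
jog_arm(deltas=[-0.002,0.002,0.025,0,0,0,0.4,-0.002,0.002,0.036,0,0,0,0.4,-0.002,0.002,0.038,0,0,0,0.4,-0.002,0.002,0.038,0,0,0,-0.4,-0.002,0.002,0.038,0,0,0,-0.8,-0.002,0.002,0.038,0,0,0,-0.8,-0.002,0.002,0.038,0,0,0,-0.8,-0.002,0.002,0.038,0,0,0,-0.8], squeeze=30)

```text
time: 30.7
tool_pos: [0.4072, -0.1372, 0.0244]
tcp_rot: [1.862, 2.527, 0.001]
wrist_force: [-1.3, 1.4, 6.5]
width: 0.343
grip_force: 30.9
```

Call:
jog_arm(deltas=[0,0,-0.02,0,0,0,-0.8,0,0,-0.06,0,0,0,-0.8,0,0,-0.1,0,0,0,-0.8,0,0,-0.14,0,0,0,-0.8,0,0,-0.15,0,0,4,-0.8,0,0,-0.15,0,0,8.8,-0.8,0,0,-0.15,0,0,8.8,-0.8])

```text
time: 31.4
tool_pos: [0.4063, -0.1369, 0.174]
tcp_rot: [2.051, 2.377, 0.001]
wrist_force: [0.1, -1.3, -0.0]
width: 0.343
grip_force: 30.2
```

```bash
python3 - <<'E'
from h import *
w=read_camera("wrist"); cv2.imwrite("pics/w15.png",w["color"])
s,t,M=st(); print(s["width"],s["grip_force"])
for b in blobs(w,(45,80,30),(85,255,255),30): print("green",cv2.boundingRect(b), rect(w,b,t[2]+.01))
togo([.620,.0241,.17],8.4)
E
```

```text
0.3393945876231411 30.193879713824572
green (251, 288, 63, 31) (array([ 0.4065, -0.1441]), array([0.027, 0.015]), 8.4)
green (515, 232, 16, 13) (array([ 0.4994, -0.0999]), array([0.006, 0.005]), 8.4)
green (249, 203, 67, 43) (array([ 0.4012, -0.1085]), array([0.027, 0.018]), 8.4)
green (523, 193, 18, 14) (array([ 0.497 , -0.0839]), array([0.006, 0.005]), 8.4)
t 31.4 tcp [ 0.4059 -0.1366  0.1733] shift mm [127.2 235.6   3.3]
closing yaw 8.5 tilt z [ 0. -0. -1.] q6 -0.53 turn z 0.1
```

Call:
jog_arm(deltas=[0.01,0.02,0,0,0,0,-0.8,0.0286,0.0545,0,0,0,0,-0.8,0.05,0.095,0,0,0,0,-0.8,0.071,0.135,0,0,0,0,-0.8,0.0925,0.176,0,0,0,0,-0.8,0.113,0.215,0,0,0,0,-0.8,0.1235,0.235,0,0,0,0,-0.8,0.1235,0.235,0,0,0,0,-0.8])

```text
time: 32.25
tool_pos: [0.6221, 0.022, 0.1718]
tcp_rot: [-2.046, -2.383, 0.0]
wrist_force: [0.0, 0.1, -0.9]
width: 0.34
grip_force: 30.2
```

Call:
jog_arm(deltas=[0,0,0.02,0,0,0,-0.8,0,0,0.06,0,0,0,-0.8,0,0,0.09,0,0,0,-0.8,0,0,0.105,0,0,0,-0.8,0,0,0.105,0,0,0,-0.8])

```text
time: 32.75
tool_pos: [0.617, 0.0193, 0.0647]
tcp_rot: [-2.048, -2.375, 0.008]
wrist_force: [0.1, -0.2, 0.3]
width: 0.34
grip_force: 30.2
```

```bash
python3 - <<'E'
from h import *
s,t,M=st(); print(s["wrist_force"].round(1))
w=read_camera("wrist")
for b in blobs(w,(5,110,60),(22,255,255),300): print("wood@.08",rect(w,b,.08),cv2.boundingRect(b))
togo([.6205,.0201,.034],8.4)
E
```

```text
[ 0.1 -0.2  0.3]
wood@.08 (array([0.5672, 0.048 ]), array([0.027, 0.015]), -20.5) (135, 187, 64, 53)
t 32.8 tcp [0.619  0.0194 0.067 ] shift mm [ 0.4  1.7 33. ]
closing yaw 8.4 tilt z [-0.003 -0.    -1.   ] q6 -0.16 turn z 0.0
```

Call:
jog_arm(deltas=[0,0.001,0.015,0,0,0,-0.8,0,0.001,0.027,0,0,0,-0.8,0,0.001,0.031,0,0,0,-0.8,0,0.001,0.032,0,0,0,-0.8,0,0.001,0.032,0,0,0,-0.8])

```text
time: 33.3
tool_pos: [0.6215, 0.0201, 0.0361]
tcp_rot: [-2.052, -2.379, 0.0]
wrist_force: [-0.5, -1.0, -0.8]
width: 0.339
grip_force: 30.2
```

Call:
jog_arm(deltas=[0,0,0,0,0,0,-0.2,0,0,0,0,0,0,-0.15,0,0,0,0,0,0,-0.15,0,0,-0.015,0,0,0,-0.15,0,0,-0.05,0,0,0,-0.15,0,0,-0.1,0,0,0,-0.15,0,0,-0.14,0,0,0,0.2,0,0,-0.15,0,0,0,0.4])

```text
time: 34.1
tool_pos: [0.6254, 0.02, 0.1945]
tcp_rot: [2.046, 2.372, 0.012]
wrist_force: [0.4, -0.3, 0.2]
width: 0.697
grip_force: 0.0
```

```bash
python3 - <<'E'
from h import *
c=read_camera("top")
for b in blobs(c,(45,80,30),(85,255,255),8,roi=(200,170,360,310)): print("t green",rect(c,b,.04)[0],rect(c,b,.03),cv2.boundingRect(b))
togo([.416,.149,.021],91); togo([.416,.149,.185],91)
E
```

```text
t green [0.3914 0.1479] (array([0.3916, 0.1489]), array([0.026, 0.012]), -81.0) (222, 298, 11, 6)
t green [0.4279 0.148 ] (array([0.4284, 0.1491]), array([0.026, 0.008]), 85.2) (221, 285, 11, 4)
t green [0.5099 0.112 ] (array([0.5111, 0.1127]), array([0.023, 0.01 ]), -22.5) (235, 250, 6, 9)
t green [0.4787 0.0165] (array([0.4796, 0.0164]), array([0.251, 0.197]), -0.8) (236, 214, 76, 96)
t green [0.6144 0.0449] (array([0.6164, 0.0451]), array([0.028, 0.011]), -4.4) (258, 208, 5, 11)
t green [ 0.6217 -0.096 ] (array([ 0.6237, -0.0969]), array([0.022, 0.011]), -4.9) (310, 202, 5, 9)
t green [ 0.627  -0.1332] (array([ 0.6291, -0.1344]), array([0.024, 0.012]), 5.1) (323, 199, 6, 9)
t green [0.6498 0.1068] (array([0.652 , 0.1075]), array([0.038, 0.019]), 0.9) (232, 195, 8, 15)
t green [0.695  0.1035] (array([0.6976, 0.1042]), array([0.038, 0.019]), 7.2) (232, 179, 8, 15)
t green [ 0.6722 -0.0609] (array([ 0.6747, -0.0616]), array([0.084, 0.023]), -2.2) (293, 174, 10, 31)
t green [0.7301 0.0427] (array([0.733 , 0.0429]), array([0.041, 0.009]), 85.1) (250, 170, 16, 4)
t 34.1 tcp [0.625  0.02   0.1938] shift mm [ 158.5 -189.8  170.4]
closing yaw 8.4 tilt z [ 0.011 -0.    -1.   ] q6 -0.16 turn z -82.6
t 34.1 tcp [0.625  0.02   0.1938] shift mm [ 158.3 -187.9    6.4]
closing yaw 8.4 tilt z [ 0.011 -0.    -1.   ] q6 -0.16 turn z -82.6
```

Call:
jog_arm(deltas=[0.158,-0.188,0,0,0,-82.6,0.4,0.158,-0.188,0,0,0,-82.6,0.4,0.158,-0.188,0,0,0,-82.6,0.4,0.158,-0.188,0,0,0,-82.6,0.4,0.158,-0.188,0,0,0,-82.6,0.4,0.158,-0.188,0,0,0,-82.6,0.4,0.158,-0.188,0,0,0,-82.6,0.4,0.158,-0.188,0,0,0,-82.6,0.4])

```text
time: 34.95
tool_pos: [0.4109, 0.1489, 0.1853]
tcp_rot: [-0.339, -3.122, 0.001]
wrist_force: [-0.5, 0.1, 0.6]
width: 0.708
grip_force: 0.0
```

```bash
python3 - <<'E'
from h import *
togo([.417,.1485,.06],91)
E
```

```text
t 35.0 tcp [0.4109 0.1489 0.1853] shift mm [ -6.2   1.  125.3]
closing yaw 77.6 tilt z [-0.001 -0.    -1.   ] q6 -1.06 turn z -13.4
```

Call:
jog_arm(deltas=[-0.006,0.001,0.02,0,0,-8,0.4,-0.006,0.001,0.06,0,0,-13.4,0.4,-0.006,0.001,0.1,0,0,-13.4,0.4,-0.006,0.001,0.12,0,0,-13.4,0.4,-0.006,0.001,0.125,0,0,-13.4,0.4,-0.006,0.001,0.125,0,0,-13.4,0.4])

```text
time: 35.55
tool_pos: [0.4171, 0.1481, 0.0601]
tcp_rot: [0.016, -3.139, 0.001]
wrist_force: [-0.0, -0.3, 0.9]
width: 0.698
grip_force: 0.0
```

```bash
python3 - <<'E'
from h import *
togo([.417,.1485,.022],91)
w=read_camera("wrist")
for b in blobs(w,(45,80,30),(85,255,255),100): print("green",cv2.boundingRect(b), rect(w,b,.03))
E
```

```text
t 35.5 tcp [0.4171 0.1481 0.0601] shift mm [ 0.   0.5 38.1]
closing yaw 90.6 tilt z [-0.003 -0.001 -1.   ] q6 -1.3 turn z -0.4
green (261, 258, 49, 24) (array([0.4257, 0.1486]), array([0.027, 0.014]), -89.4)
green (260, 191, 53, 31) (array([0.3889, 0.1486]), array([0.028, 0.016]), -89.4)
```

Call:
jog_arm(deltas=[0.002,0.0005,0.025,0,0,0,0.4,0.002,0.0005,0.036,0,0,0,0.4,0.002,0.0005,0.038,0,0,0,0.4,0.002,0.0005,0.038,0,0,0,-0.4,0.002,0.0005,0.038,0,0,0,-0.8,0.002,0.0005,0.038,0,0,0,-0.8,0.002,0.0005,0.038,0,0,0,-0.8,0.002,0.0005,0.038,0,0,0,-0.8], squeeze=30)

```text
time: 36.4
tool_pos: [0.4174, 0.1492, 0.0243]
tcp_rot: [-0.016, 3.14, 0.001]
wrist_force: [0.3, 0.4, 6.6]
width: 0.347
grip_force: 30.4
```

Call:
jog_arm(deltas=[0,0,-0.03,0,0,0,-0.8,0,0,-0.07,0,0,8,-0.8,0,0,-0.11,0,0,16,-0.8,0,0,-0.15,0,0,24,-0.8,0,0,-0.15,0,0,32,-0.8,0,0,-0.15,0,0,40,-0.8,0,0,-0.15,0,0,48,-0.8,0,0,-0.15,0,0,56,-0.8])

```text
time: 37.2
tool_pos: [0.4161, 0.1488, 0.1732]
tcp_rot: [1.469, 2.777, 0.0]
wrist_force: [-0.8, -0.8, -0.6]
width: 0.345
grip_force: 30.0
```

```bash
python3 - <<'E'
from h import *
s,t,M=st(); print(s["width"],s["grip_force"])
c=read_camera("top")
for b in blobs(c,(45,80,30),(85,255,255),8,roi=(250,180,340,230)): print("t green",rect(c,b,.04),cv2.boundingRect(b))
for b in blobs(c,(5,110,40),(20,255,255),20,roi=(270,200,325,232)): print("wood",rect(c,b,.078),cv2.boundingRect(b))
togo([.6295,-.0422,.173],8.4)
E
```

```text
0.3448347365849079 29.992457265034318
t green (array([0.6144, 0.0449]), array([0.028, 0.01 ]), 13.7) (258, 208, 5, 11)
t green (array([0.6201, 0.01  ]), array([0.028, 0.009]), 6.3) (271, 205, 5, 11)
t green (array([ 0.6225, -0.0968]), array([0.025, 0.01 ]), 8.1) (310, 201, 5, 10)
t green (array([ 0.6277, -0.1331]), array([0.025, 0.012]), 5.1) (323, 198, 6, 10)
wood (array([ 0.5811, -0.0506]), array([0.104, 0.033]), -85.3) (278, 212, 40, 18)
t 37.2 tcp [0.4161 0.1488 0.1731] shift mm [-2.776e+02  7.030e+01  1.000e-01]
closing yaw 34.0 tilt z [-0. -0. -1.] q6 -0.31 turn z 25.6
```

Bottle one sits at dish x ≈ 63 mm and fresh_0 at about -65 mm, which leaves a gap of only about 64 mm. I set the held bottle back down and widen the gap with the shut fingers.

Call:
jog_arm(deltas=[0,0,0.05,0,0,0,-0.8,0,0,0.09,0,0,0,-0.8,0,0,0.13,0,0,0,-0.8,0,0,0.145,0,0,0,-0.8,0,0,0.149,0,0,0,-0.8,0,0,0.149,0,0,0,-0.8,0,0,0.149,0,0,0,0,0,0,0.149,0,0,0,0.4])

```text
time: 38.05
tool_pos: [0.4166, 0.149, 0.0243]
tcp_rot: [1.459, 2.782, 0.001]
wrist_force: [-0.0, 0.8, -0.1]
width: 0.653
grip_force: 0.0
```

Call:
jog_arm(deltas=[0,0,-0.03,0,0,0,0.4,0,0,-0.07,0,0,0,0.4,0,0,-0.12,0,0,0,0,0,0,-0.15,0,0,6,-1,0,0,-0.15,0,0,13,-1,0,0,-0.15,0,0,20,-1,0,0,-0.15,0,0,25.6,-1,0,0,-0.15,0,0,25.6,-1])

```text
time: 38.85
tool_pos: [0.4164, 0.1489, 0.1744]
tcp_rot: [2.04, 2.389, 0.001]
wrist_force: [-0.1, -0.3, -0.2]
width: -0.001
grip_force: 0.0
```

```bash
python3 - <<'E'
from h import *
D=np.array([.590,-.047]);ex=np.array([-.146,.989]);ey=np.array([-.989,-.146])
togo([*(D+.004*ex-.038*ey),.12],8.4); togo([*(D+.004*ex-.038*ey),.037],8.4)
c=read_camera("top")
for b in blobs(c,(45,80,30),(85,255,255),8,roi=(200,275,250,320)): print("t green",rect(c,b,.03),cv2.boundingRect(b))
E
```

```text
t 38.9 tcp [0.4164 0.1489 0.1744] shift mm [-217.1  178.7   54.5]
closing yaw 9.0 tilt z [ 0.001  0.    -1.   ] q6 0.13 turn z 0.6
t 38.9 tcp [0.4164 0.1489 0.1744] shift mm [-217.1  178.7  137.5]
closing yaw 9.0 tilt z [ 0.001  0.    -1.   ] q6 0.13 turn z 0.6
t green (array([0.3663, 0.1258]), array([0.057, 0.022]), 14.9) (230, 299, 15, 21)
t green (array([0.4282, 0.1814]), array([0.089, 0.054]), -68.4) (200, 276, 29, 29)
```

Call:
jog_arm(deltas=[-0.217,0.1785,0,0,0,0.6,-1,-0.217,0.1785,0,0,0,0.6,-1,-0.217,0.1785,0,0,0,0.6,-1,-0.217,0.1785,0,0,0,0.6,-1,-0.217,0.1785,0,0,0,0.6,-1,-0.217,0.1785,0,0,0,0.6,-1,-0.217,0.1785,0,0,0,0.6,-1,-0.217,0.1785,0,0,0,0.6,-1])

```text
time: 39.7
tool_pos: [0.6264, -0.038, 0.1734]
tcp_rot: [-2.051, -2.377, 0.001]
wrist_force: [0.1, 0.7, -0.1]
width: -0.001
grip_force: 0.0
```

Call:
jog_arm(deltas=[0,0,0.03,0,0,0,-1,0,0,0.06,0,0,0,-1,0,0,0.06,0,0,0,-1])

```text
time: 40.0
tool_pos: [0.6213, -0.0359, 0.1092]
tcp_rot: [-2.045, -2.374, 0.009]
wrist_force: [-0.1, 1.0, -0.5]
width: -0.0
grip_force: 0.0
```

```bash
python3 - <<'E'
from h import *
D=np.array([.590,-.047]);ex=np.array([-.146,.989]);ey=np.array([-.989,-.146])
togo([*(D+.002*ex-.038*ey),.037],8.4)
c=read_camera("top")
for b in blobs(c,(45,80,30),(85,255,255),8,roi=(200,275,250,320)): print("t green",rect(c,b,.03),cv2.boundingRect(b))
w=read_camera("wrist")
for b in blobs(w,(45,80,30),(85,255,255),60): print("w",rect(w,b,.04),cv2.boundingRect(b))
E
```

```text
t 40.0 tcp [ 0.6213 -0.0359  0.1092] shift mm [-4.6  6.1 72.1]
closing yaw 8.5 tilt z [-0.01   0.001 -1.   ] q6 -0.25 turn z 0.1
t green (array([0.4003, 0.1691]), array([0.026, 0.011]), 41.4) (215, 294, 9, 9)
t green (array([0.4214, 0.14  ]), array([0.025, 0.01 ]), 34.9) (226, 285, 8, 9)
w (array([ 0.6356, -0.1293]), array([0.011, 0.01 ]), 8.9) (275, 339, 15, 12)
w (array([0.6224, 0.0082]), array([0.028, 0.012]), 7.1) (272, 155, 43, 19)
w (array([0.617 , 0.0436]), array([0.028, 0.012]), 8.5) (271, 96, 46, 21)
```

Call:
jog_arm(deltas=[-0.003,0.002,0.03,0,0,0,-1,-0.003,0.002,0.055,0,0,0,-1,-0.003,0.002,0.069,0,0,0,-1,-0.003,0.002,0.071,0,0,0,-1,-0.003,0.002,0.071,0,0,0,-1])

```text
time: 40.6
tool_pos: [0.631, -0.04, 0.0452]
tcp_rot: [2.05, 2.376, 0.004]
wrist_force: [2.7, 0.2, 0.7]
width: 0.0
grip_force: 0.0
```

```bash
python3 - <<'E'
from h import *
D=np.array([.590,-.047]);ex=np.array([-.146,.989]);ey=np.array([-.989,-.146])
togo([*(D+.0245*ex-.038*ey),.037],8.4);togo([*(D-.024*ex-.036*ey),.037],8.4)
E
```

```text
t 40.6 tcp [ 0.631  -0.04    0.0452] shift mm [23.6 -3.6  8.2]
closing yaw 8.4 tilt z [ 0.004 -0.    -1.   ] q6 -0.25 turn z 0.0
t 40.6 tcp [ 0.631  -0.04    0.0452] shift mm [-24.9  -5.6   8.2]
closing yaw 8.4 tilt z [ 0.004 -0.    -1.   ] q6 -0.25 turn z 0.0
```

Call:
jog_arm(deltas=[0,0,0.005,0,0,0,-1,0.008,-0.002,0.005,0,0,0,-1,0.015,-0.002,0.005,0,0,0,-1,0.02,-0.002,0.005,0,0,0,-1,0.0235,-0.002,0.005,0,0,0,-1,0.0235,-0.002,0.005,0,0,0,-1])

```text
time: 41.2
tool_pos: [0.6244, -0.0161, 0.039]
tcp_rot: [2.053, 2.377, 0.003]
wrist_force: [3.9, 3.2, 5.6]
width: -0.001
grip_force: 0.2
```

Call:
jog_arm(deltas=[-0.012,-0.001,0,0,0,0,-1,-0.03,-0.001,0,0,0,0,-1,-0.04,-0.002,0,0,0,0,-1,-0.046,-0.002,0,0,0,0,-1,-0.0485,-0.002,0,0,0,0,-1,-0.0485,-0.002,0,0,0,0,-1])

```text
time: 41.8
tool_pos: [0.6282, -0.0664, 0.0377]
tcp_rot: [-2.053, -2.377, 0.002]
wrist_force: [1.8, -1.2, 1.5]
width: -0.001
grip_force: 0.0
```

Call:
jog_arm(deltas=[0.02,0,0,0,0,0,-1,0.02,0,-0.04,0,0,0,-1,0.02,0,-0.09,0,0,0,-1,0.02,0,-0.13,0,0,0,0.4,0,-0.05,-0.13,0,0,0,0.4,-0.0,-0.1,-0.13,0,0,0,0.4,0,-0.14,-0.13,0,0,0,0.4,0,-0.15,-0.13,0,0,0,0.4])

```text
time: 42.6
tool_pos: [0.4735, -0.0871, 0.1656]
tcp_rot: [-2.049, -2.372, 0.007]
wrist_force: [-0.1, -0.5, -0.5]
width: 0.698
grip_force: 0.0
```

```bash
python3 - <<'E'
from h import *
D=np.array([.590,-.047]);ex=np.array([-.146,.989]);ey=np.array([-.989,-.146])
for n in("top","wrist"):
  c=read_camera(n)
  for b in blobs(c,(45,80,30),(85,255,255),8 if n=="top" else 40,roi=(200,180,345,320) if n=="top" else None):
    p=rect(c,b,.04)[0]; print(n,p,"dish",(p-D)@ex,(p-D)@ey,"@.03",rect(c,b,.03),cv2.boundingRect(b)[2:])
  for b in blobs(c,(5,110,40),(20,255,255),20,roi=(270,200,325,232)if n=="top" else None): print("wood",rect(c,b,.08))
  for b in blobs(c,(0,0,0),(180,255,62),2500,roi=(235,160,355,285) if n=="top" else None):
    P=np.array([plane(c,u,v,.006)[:2] for u,v in cv2.convexHull(b)[:,0]+0.],np.float32); print(n,cv2.fitEllipse(P)[:2])
togo([.41,.155,.18],34)
E
```

```text
top [ 0.3295 -0.0891] dish -0.0036039000000000075 0.26378109999999994 @.03 (array([ 0.3292, -0.0899]), array([0.119, 0.025]), 73.0) (46, 12)
top [0.3992 0.1677] dish 0.2401951 0.15735499999999997 @.03 (array([0.3995, 0.1689]), array([0.024, 0.01 ]), 36.2) (9, 9)
top [0.4202 0.1388] dish 0.208547 0.14080539999999994 @.03 (array([0.4206, 0.1397]), array([0.026, 0.01 ]), 33.1) (8, 9)
top [ 0.426 -0.046] dish 0.024932999999999997 0.16204999999999997 @.03 (array([ 0.4265, -0.0465]), array([0.016, 0.014]), -26.5) (6, 8)
top [ 0.5339 -0.0738] dish -0.018314600000000014 0.059395699999999926 @.03 (array([ 0.5352, -0.0745]), array([0.027, 0.016]), -5.5) (7, 11)
top [ 0.5129 -0.1305] dish -0.07132490000000001 0.08844289999999994 @.03 (array([ 0.514 , -0.1317]), array([0.086, 0.06 ]), 53.2) (34, 24)
top [ 0.5747 -0.1257] dish -0.07560050000000001 0.02662189999999998 @.03 (array([ 0.5763, -0.1269]), array([0.098, 0.043]), 79.8) (37, 18)
top [0.6004 0.0471] dish 0.09154649999999999 -0.024024200000000075 @.03 (array([0.6023, 0.0473]), array([0.027, 0.012]), 21.6) (6, 11)
top [0.606  0.0111] dish 0.
[... 966 characters left out ...]
4]), array([0.032, 0.006]), 4.2)
wood (array([ 0.6273, -0.2257]), array([0.064, 0.024]), -32.8)
wood (array([ 0.6944, -0.1335]), array([0.035, 0.017]), -68.1)
wood (array([ 0.5694, -0.0496]), array([0.077, 0.023]), -80.6)
wood (array([ 0.5448, -0.0545]), array([0.127, 0.008]), -82.3)
wrist ((0.5091059803962708, -0.4226500988006592), (0.5638124942779541, 0.7091610431671143))
wrist ((0.6857325434684753, -0.034290626645088196), (0.08896849304437637, 0.2200143039226532))
wrist ((0.5687153935432434, 0.08220857381820679), (0.030918527394533157, 0.17010045051574707))
t 42.7 tcp [ 0.4775 -0.0873  0.167 ] shift mm [249.5 -31.7 -12.7]
closing yaw 8.3 tilt z [-0.003  0.    -1.   ] q6 -0.38 turn z -25.7
```

The dish got nudged about 15 mm toward the robot, because the knuckles touched the handle. I'll place the last bottle farther from the handle and from higher up, then re-centre the dish.

Call:
jog_arm(deltas=[0.24,-0.031,0,0,0,-26.5,0.4,0.24,-0.031,0,0,0,-26.5,0.4,0.24,-0.031,0,0,0,-26.5,0.4,0.24,-0.031,0,0,0,-26.5,0.4,0.24,-0.031,0,0,0,-26.5,0.4,0.24,-0.031,0,0,0,-26.5,0.4,0.24,-0.031,0,0,0,-26.5,0.4])

```text
time: 43.4
tool_pos: [0.4152, 0.1469, 0.1682]
tcp_rot: [1.448, 2.788, -0.001]
wrist_force: [0.1, -0.7, -0.8]
width: 0.699
grip_force: 0.0
```

```bash
python3 - <<'E'
from h import *
togo([.414,.1486,.026],35)
w=read_camera("wrist")
for b in blobs(w,(45,80,30),(85,255,255),40): print("w",rect(w,b,.03),cv2.boundingRect(b))
E
```

```text
t 43.4 tcp [0.4152 0.1469 0.1682] shift mm [  2.2   0.  142.2]
closing yaw 35.1 tilt z [ 0. -0. -1.] q6 -0.33 turn z 0.1
w (array([0.4207, 0.1388]), array([0.028, 0.011]), 35.1) (268, 210, 32, 13)
w (array([0.3999, 0.1683]), array([0.027, 0.013]), 35.1) (268, 169, 32, 16)
```

Call:
jog_arm(deltas=[0.002,0,0.05,0,0,0,0.4,0.002,0,0.09,0,0,0,0.4,0.002,0,0.125,0,0,0,0.4,0.002,0,0.14,0,0,0,0.4,0.002,0,0.142,0,0,0,0.4,0.002,0,0.142,0,0,0,-0.4,0.002,0,0.142,0,0,0,-0.8,0.002,0,0.142,0,0,0,-0.8])

```text
time: 44.25
tool_pos: [0.4152, 0.1472, 0.0277]
tcp_rot: [1.453, 2.783, 0.003]
wrist_force: [0.5, 1.1, -0.2]
width: 0.343
grip_force: 30.4
```

Call:
jog_arm(deltas=[0,0,0,0,0,0,-0.8,0,0,0,0,0,0,-0.8,0,0,-0.03,0,0,0,-0.8,0,0,-0.07,0,0,8,-0.8,0,0,-0.11,0,0,16,-0.8,0,0,-0.15,0,0,24,-0.8,0,0,-0.15,0,0,26,-0.8,0,0,-0.15,0,0,26,-0.8])

```text
time: 45.05
tool_pos: [0.4142, 0.1476, 0.1779]
tcp_rot: [2.041, 2.386, 0.005]
wrist_force: [-0.4, -0.0, -0.6]
width: 0.343
grip_force: 30.5
```

```bash
python3 - <<'E'
from h import *
s,t,M=st(); print(s["width"],s["grip_force"])
c=read_camera("top")
for b in blobs(c,(45,80,30),(85,255,255),8,roi=(250,195,340,240)): print("t green",rect(c,b,.04),cv2.boundingRect(b))
# dish left/right rim: bright white dish mask
h=cv2.cvtColor(c["color"],cv2.COLOR_BGR2HSV)
for b in blobs(c,(5,120,40),(20,255,255),15,roi=(275,205,320,235)): print("wood",rect(c,b,.078),cv2.boundingRect(b))
w=read_camera("wrist")
for b in blobs(w,(45,80,30),(85,255,255),100): print("w",rect(w,b,t[2]+.005),cv2.boundingRect(b))
togo([.6228,-.0435,.173],9)
E
```

```text
0.3427114129455142 30.47300691017881
t green (array([0.5996, 0.0474]), array([0.025, 0.013]), -4.4) (257, 214, 6, 10)
t green (array([0.606 , 0.0111]), array([0.029, 0.009]), 6.3) (271, 210, 5, 11)
t green (array([ 0.6089, -0.1   ]), array([0.025, 0.011]), -5.7) (312, 206, 5, 10)
t green (array([ 0.6128, -0.1364]), array([0.022, 0.01 ]), 3.2) (325, 204, 5, 9)
wood (array([ 0.5726, -0.0549]), array([0.09 , 0.023]), -85.3) (282, 217, 36, 13)
w (array([0.4132, 0.1411]), array([0.028, 0.014]), 9.0) (251, 283, 63, 30)
w (array([0.4076, 0.1764]), array([0.027, 0.017]), 9.0) (250, 200, 65, 41)
t 45.1 tcp [0.4125 0.147  0.1754] shift mm [-220.9  178.     2.2]
closing yaw 9.0 tilt z [-0.001 -0.    -1.   ] q6 0.13 turn z -0.0
```

Call:
jog_arm(deltas=[-0.02,0.016,0,0,0,0,-0.8,-0.055,0.044,0,0,0,0,-0.8,-0.09,0.072,0,0,0,0,-0.8,-0.13,0.104,0,0,0,0,-0.8,-0.17,0.136,0,0,0,0,-0.8,-0.2,0.16,0,0,0,0,-0.8,-0.2215,0.178,0,0,0,0,-0.8,-0.2215,0.178,0,0,0,0,-0.8])

```text
time: 45.95
tool_pos: [0.6248, -0.0468, 0.1738]
tcp_rot: [-2.044, -2.384, 0.003]
wrist_force: [0.8, -0.9, -0.5]
width: 0.341
grip_force: 30.5
```

Call:
jog_arm(deltas=[0,0,0.03,0,0,0,-0.8,0,0,0.06,0,0,0,-0.8,0,0,0.08,0,0,0,-0.8,0,0,0.08,0,0,0,-0.8,0,0,0.08,0,0,0,-0.8])

```text
time: 46.45
tool_pos: [0.622, -0.0436, 0.0949]
tcp_rot: [-2.04, -2.386, 0.003]
wrist_force: [0.3, -0.2, -0.5]
width: 0.341
grip_force: 30.5
```

```bash
python3 - <<'E'
from h import *
togo([.6229,-.0442,.052],9)
E
```

```text
t 46.5 tcp [ 0.622  -0.0436  0.0949] shift mm [-0.8  0.9 42.9]
closing yaw 8.9 tilt z [-0.003  0.001 -1.   ] q6 -0.27 turn z -0.1
```

Call:
jog_arm(deltas=[-0.001,0.001,0.02,0,0,0,-0.8,-0.001,0.001,0.035,0,0,0,-0.8,-0.001,0.001,0.042,0,0,0,-0.8,-0.001,0.001,0.043,0,0,0,-0.8,-0.001,0.001,0.043,0,0,0,-0.8])

```text
time: 46.95
tool_pos: [0.6248, -0.045, 0.0535]
tcp_rot: [2.042, 2.387, 0.0]
wrist_force: [-0.1, 0.9, -0.4]
width: 0.348
grip_force: 30.6
```

Call:
jog_arm(deltas=[0,0,0.004,0,0,0,-0.8,0,0,0.004,0,0,0,-0.8,0,0,0.004,0,0,0,-0.8])

```text
time: 47.25
tool_pos: [0.6266, -0.0452, 0.0512]
tcp_rot: [2.041, 2.384, 0.004]
wrist_force: [1.0, -0.4, 5.4]
width: 0.336
grip_force: 31.2
```

Call:
jog_arm(deltas=[0,0.001,-0.004,0,0,0,-0.8,0,0.001,-0.004,0,0,0,-0.8,0,0.001,-0.004,0,0,0,-0.2,0,0.001,-0.004,0,0,0,-0.15,0,0.001,-0.004,0,0,0,-0.15,0,0.001,-0.004,0,0,0,-0.15])

```text
time: 47.85
tool_pos: [0.6256, -0.0449, 0.053]
tcp_rot: [-2.043, -2.387, 0.0]
wrist_force: [1.2, -0.9, -0.3]
width: 0.424
grip_force: 0.3
```

Call:
jog_arm(deltas=[0,0,-0.02,0,0,0,-0.15,0,0,-0.06,0,0,0,-0.15,0,0,-0.1,0,0,0,-0.15,0,0,-0.14,0,0,0,-0.1,0,-0.04,-0.15,0,0,0,0,0,-0.085,-0.15,0,0,0,0,0,-0.085,-0.15,0,0,0,0])

```text
time: 48.55
tool_pos: [0.5351, -0.058, 0.2013]
tcp_rot: [-2.04, -2.382, 0.007]
wrist_force: [0.4, -0.3, -0.7]
width: 0.499
grip_force: 0.0
```

```bash
python3 - <<'E'
from h import *
D=np.array([.575,-.0485]);ex=np.array([-.156,.988]);ey=np.array([-.988,-.156])
for n in("wrist","top"):
  c=read_camera(n)
  for b in blobs(c,(45,80,30),(85,255,255),50 if n=="wrist" else 12,roi=(245,190,345,240) if n=="top" else None):
    p=rect(c,b,.04)[0]; print(n,p,"dish",((p-D)@ex).round(4),((p-D)@ey).round(4),rect(c,b,.04)[1:],cv2.boundingRect(b)[2:])
  for b in blobs(c,(5,120,60),(20,255,255),200): print("wood",rect(c,b,.08))
  cv2.imwrite(f"pics/{n}20.png",c["color"])
togo([.575,-.0485,.2],9)
E
```

```text
wrist [ 0.6105 -0.1024] dish -0.0588 -0.0267 (array([0.022, 0.014]), 9.0) (22, 14)
wrist [ 0.6219 -0.0562] dish -0.0149 -0.0451 (array([0.031, 0.012]), 5.0) (32, 14)
wrist [ 0.6164 -0.02  ] dish 0.0217 -0.0453 (array([0.031, 0.013]), 8.9) (33, 15)
wrist [0.604  0.0081] dish 0.0514 -0.0375 (array([0.03 , 0.011]), 8.8) (33, 13)
wrist [0.5976 0.0439] dish 0.0878 -0.0367 (array([0.031, 0.012]), 10.5) (35, 16)
wood (array([ 0.6981, -0.2249]), array([0.046, 0.015]), -32.6)
wood (array([ 0.7465, -0.1353]), array([0.083, 0.019]), -26.3)
wood (array([ 0.574, -0.048]), array([0.078, 0.015]), -79.5)
top [ 0.5814 -0.0152] dish 0.0319 -0.0115 (array([0.019, 0.019]), -31.3) (8, 9)
top [0.5992 0.0473] dish 0.0909 -0.0389 (array([0.027, 0.012]), 13.6) (6, 10)
top [ 0.5924 -0.1287] dish -0.082 -0.0047 (array([0.019, 0.011]), -61.0) (8, 6)
top [0.606  0.0109] dish 0.0539 -0.0399 (array([0.029, 0.01 ]), 9.0) (5, 11)
top [ 0.6199 -0.0987] dish -0.0566 -0.0365 (array([0.105, 0.053]), 81.0) (40, 21)
top [ 0.6368 -0.0233] dish 0.0153 -0.065 (array([0.036, 0.015]), 1.8) (7, 14)
wood (array([ 0.6649, -0.2939]), array([0.15 , 0.046]), -0.0)
wood (array([ 0.9014, -0.4755]), array([0.235, 0.053]), -80.1)
t 48.6 tcp [ 0.5404 -0.0581  0.2028] shift mm [ 4.1 35.6  2.8]
closing yaw 8.9 tilt z [-0.  0. -1.] q6 -0.31 turn z -0.1
```

```bash
python3 - <<'E'
from h import *
w=read_camera("wrist"); s,t,M=st(); A=R.from_rotvec(w["attitude"]).as_matrix()
rel=M.T@(w["origin"]-t); RA=M.T@A
t0=np.array([.5569,-.0471,.2302]); M0=R.from_rotvec([2.057,2.372,.001]).as_matrix()
c=dict(w,origin=t0+M0@rel,attitude=R.from_matrix(M0@RA).as_rotvec(),color=cv2.imread("pics/w11.png"))
from scipy.optimize import least_squares
for name,k in(("start",c),("now",w)):
  g=cv2.cvtColor(k["color"],cv2.COLOR_BGR2GRAY); m=cv2.morphologyEx((g<62).astype(np.uint8),cv2.MORPH_CLOSE,np.ones((5,5)))
  pts=[]
  for v in range(90,235,5):
    xs=np.where(m[v,150:500])[0]+150
    if len(xs): pts+=[(xs[0]-.5,v),(xs[-1]+.5,v)]
  P=np.array([plane(k,u,v,.006)[:2] for u,v in pts])
  f=least_squares(lambda p:np.hypot(P[:,0]-p[0],P[:,1]-p[1])-.15,[.588,-.047],loss="soft_l1",f_scale=.002); print(name,f.x.round(4),np.median(abs(f.fun)).round(4))
  for b in blobs(k,(5,110,60),(22,255,255),200,roi=(300,120,400,260)): print("wood@.08",rect(k,b,.08))
togo([.5755,-.048,.068],10)
E
```

```text
start [ 0.5458 -0.1835] 0.0182
wood@.08 (array([ 0.5901, -0.0471]), array([0.079, 0.013]), -81.6)
wood@.08 (array([ 0.5744, -0.0366]), array([0.132, 0.009]), -80.9)
now [ 0.5908 -0.0691] 0.0053
wood@.08 (array([ 0.5724, -0.049 ]), array([0.099, 0.019]), -80.2)
t 48.7 tcp [ 0.5418 -0.0581  0.2033] shift mm [  4.8  34.8 135.3]
closing yaw 8.9 tilt z [ 0.001 -0.    -1.   ] q6 -0.31 turn z -1.1
```

Call:
jog_arm(deltas=[0.005,0.0335,0.03,0,0,-1,0,0.005,0.0335,0.07,0,0,-1,0,0.005,0.0335,0.11,0,0,-1,0,0.005,0.0335,0.13,0,0,-1,0,0.005,0.0335,0.1355,0,0,-1,0,0.005,0.0335,0.1355,0,0,-1,-0.4,0.005,0.0335,0.1355,0,0,-1,-1,0.005,0.0335,0.1355,0,0,-1,-1], squeeze=100)

```text
time: 49.5
tool_pos: [0.576, -0.0481, 0.0696]
tcp_rot: [2.02, 2.402, 0.003]
wrist_force: [2.0, 0.2, -0.5]
width: 0.125
grip_force: 97.7
```

Call:
jog_arm(deltas=[0,0,0,0,0,0,-1,0,0,0,0,0,0,-1,0,0,0,0,0,0,-1,0,0,0,0,0,0,-1])

```text
time: 49.9
tool_pos: [0.576, -0.0481, 0.0695]
tcp_rot: [2.019, 2.402, 0.004]
wrist_force: [2.8, 0.3, 5.8]
width: 0.118
grip_force: 98.7
```

```bash
python3 - <<'E'
from h import *
w=read_camera("wrist"); s,t,M=st(); A=R.from_rotvec(w["attitude"]).as_matrix()
rel=M.T@(w["origin"]-t); RA=M.T@A
t0=np.array([.5569,-.0471,.2302]); M0=R.from_rotvec([2.057,2.372,.001]).as_matrix()
c=dict(w,origin=t0+M0@rel,attitude=R.from_matrix(M0@RA).as_rotvec())
L,Rr,T=[plane(c,*p,.006)[:2] for p in((183,180),(434,180),(310,55))]; print(L,Rr,T,(L+Rr)/2,np.linalg.norm(L-Rr))
print(s["width"],s["grip_force"],s["wrist_force"].round(1)); togo([.590,-.047,.085],8.4)
E
```

```text
[ 0.44014762 -0.05516657] [ 0.73095484 -0.01371595] [0.56530682 0.09665207] [ 0.58555123 -0.03444126] 0.29374647603266824
0.12246504215702288 98.70085000991821 [3.3 0.5 5.1]
t 50.0 tcp [ 0.576  -0.0481  0.0695] shift mm [ -1.4  14.  -15.5]
closing yaw 9.9 tilt z [ 0.004 -0.    -1.   ] q6 -0.3 turn z 1.5
```

Call:
jog_arm(deltas=[0,0,-0.005,0,0,0,-1,0,0,-0.012,0,0,0,-1,0,0.004,-0.014,0,0,0.5,-1,-0.001,0.008,-0.014,0,0,1,-1,-0.001,0.012,-0.014,0,0,1.5,-1,-0.001,0.012,-0.014,0,0,1.5,-1,-0.001,0.012,-0.012,0,0,1.5,-1,-0.001,0.012,-0.008,0,0,1.5,-1])

```text
time: 50.75
tool_pos: [0.586, -0.0468, 0.0754]
tcp_rot: [2.053, 2.378, -0.0]
wrist_force: [-0.3, -0.5, -3.8]
width: 0.119
grip_force: 97.6
```

Call:
jog_arm(deltas=[0,0,0.004,0,0,0,-1,0,0,0.007,0,0,0,-1,0,0,0.0085,0,0,0,-1,0,0,0.0085,0,0,0,-1])

```text
time: 51.15
tool_pos: [0.5855, -0.0468, 0.0694]
tcp_rot: [-2.052, -2.377, 0.001]
wrist_force: [-8.3, 0.6, 12.8]
width: 0.12
grip_force: 100.3
```

```bash
python3 - <<'E'
from h import *
s,t,M=st(); print(s["wrist_force"].round(1)); togo([.588,-.0465,.068],8.4)
E
```

```text
[-8.3  0.6 12.8]
t 51.1 tcp [ 0.5855 -0.0468  0.0694] shift mm [-0.1  2.5  1.4]
closing yaw 8.4 tilt z [-0.002  0.    -1.   ] q6 -0.27 turn z -0.0
```

Call:
jog_arm(deltas=[0,0,-0.004,0,0,0,-1,0,0,-0.007,0,0,0,-1,0,0.003,-0.007,0,0,0,-1,0,0.003,-0.007,0,0,0,-1,0,0.003,-0.004,0,0,0,-1,0,0.003,-0.001,0,0,0,-1,0,0.003,-0.001,0,0,0,-1])

```text
time: 51.85
tool_pos: [0.5891, -0.0464, 0.0694]
tcp_rot: [-2.053, -2.378, 0.0]
wrist_force: [-3.6, 1.1, 7.0]
width: 0.122
grip_force: 99.4
```

Call:
jog_arm(deltas=[0,0,0,0,0,0,-0.6,0,0,0,0,0,0,0,0,0,0,0,0,0,0,0,0,0,0,0,0,0,0,0,-0.03,0,0,0,0,0,0,-0.08,0,0,0,0,0,0,-0.13,0,0,0,0,0,0,-0.15,0,0,0,0])

```text
time: 52.65
tool_pos: [0.5919, -0.0468, 0.2243]
tcp_rot: [2.048, 2.372, 0.008]
wrist_force: [0.4, 0.2, 0.9]
width: 0.502
grip_force: 0.0
```

Call:
jog_arm(deltas=[0.3,-0.12,-0.05,0,0,0,0,0.3,-0.12,-0.05,0,0,0,0,0.3,-0.12,-0.05,0,0,0,0,0.3,-0.12,-0.05,0,0,0,0,0.3,-0.12,-0.05,0,0,0,0,0.3,-0.12,-0.05,0,0,0,0,0.3,-0.12,-0.05,0,0,0,0,0.3,-0.12,-0.05,0,0,0,0])

```text
time: 53.45
tool_pos: [0.4251, 0.2357, 0.2691]
tcp_rot: [-2.047, -2.382, -0.003]
wrist_force: [-0.2, -0.6, 0.2]
width: 0.499
grip_force: 0.0
```

```bash
python3 - <<'E'
from h import *
s,t,M=st(); print(t.round(3),s["wrist_force"].round(1))
D=np.array([.589,-.047]);ex=np.array([-.146,.989]);ey=np.array([-.989,-.146])
c=read_camera("top"); cv2.imwrite("pics/final.png",c["color"])
for b in blobs(c,(45,80,30),(85,255,255),12,roi=(245,180,345,240)):
    p=rect(c,b,.04)[0]; print(p,"dish",((p-D)@ex).round(4),((p-D)@ey).round(4),rect(c,b,.04)[1:],cv2.boundingRect(b))
for b in blobs(c,(5,110,40),(20,255,255),20,roi=(270,200,325,228)): print("wood",rect(c,b,.078),cv2.boundingRect(b))
for b in blobs(c,(5,120,60),(20,255,255),60,roi=(380,200,510,320)): print("bin amber",rect(c,b,.02)[0])
sd=read_camera("side"); hs=lambda b:cv2.boundingRect(b)
for b in blobs(sd,(45,80,40),(85,255,255),15,roi=(150,170,350,320)): print("side green",hs(b),rect(sd,b,.035)[0],((rect(sd,b,.035)[0]-D)@ex).round(4),((rect(sd,b,.035)[0]-D)@ey).round(4))
for b in blobs(c,(0,0,0),(180,255,62),2500,roi=(235,160,355,285)):
    P=np.array([plane(c,u,v,.006)[:2] for u,v in cv2.convexHull(b)[:,0]+0.],np.float32); print(cv2.fitEllipse(P)[:2])
for b in blobs(c,(5,120,80),(20,255,255),200): print("carton",rect(c,b,.03))
c0=cv2.imread("pics/top0.png")
d=cv2.absdiff(c0,c["color"]).max(2); 
for n,(u,v) in dict(cup=(249,150),cup2=(137,179),tube=(331,148)).items(): print(n,int(np.median(d[v-12:v+12,u-12:u+12])),int(d[v-12:v+12,u-12:u+12].max()))
E
```

```text
[0.425 0.236 0.269] [-0.2 -0.6  0.2]
[0.6133 0.0477] dish 0.0901 -0.0379 (array([0.025, 0.011]), -4.4) (257, 209, 5, 10)
[0.6186 0.0116] dish 0.0536 -0.0378 (array([0.027, 0.01 ]), 9.1) (270, 206, 5, 10)
[ 0.619  -0.0994] dish -0.0562 -0.022 (array([0.023, 0.01 ]), 3.6) (311, 203, 5, 9)
[ 0.6296 -0.018 ] dish 0.0228 -0.0444 (array([0.027, 0.012]), 8.8) (280, 201, 6, 10)
[ 0.6238 -0.1353] dish -0.0924 -0.0215 (array([0.022, 0.008]), -6.0) (325, 200, 4, 9)
[ 0.6349 -0.054 ] dish -0.0136 -0.0444 (array([0.026, 0.01 ]), 5.8) (294, 198, 5, 10)
wood (array([ 0.5778, -0.0404]), array([0.09 , 0.028]), -80.0) (277, 212, 33, 16)
bin amber [ 0.6133 -0.3093]
side green (310, 250, 7, 6) [ 0.6246 -0.1336] -0.0908 -0.0226
side green (299, 229, 9, 8) [ 0.6338 -0.0537] -0.0132 -0.0433
side green (293, 221, 8, 7) [ 0.6296 -0.0164] 0.0243 -0.0446
side green (286, 216, 8, 6) [0.6215 0.0135] 0.0551 -0.041
side green (279, 209, 8, 7) [0.6113 0.0489] 0.0916 -0.0361
((0.5873084664344788, -0.04642774164676666), (0.29398173093795776, 0.29485782980918884))
carton (array([ 0.6775, -0.3068]), array([0.156, 0.048]), -0.3)
cup 11 18
cup2 10 17
tube 10 17
```

```bash
python3 - <<'E'
from h import *
c=read_camera("top")
for b in blobs(c,(5,120,50),(20,255,255),8,roi=(385,215,510,315)): print("amber",rect(c,b,.03)[0])
for b in blobs(c,(20,45,90),(45,255,255),100,roi=(385,215,510,315)): print("soap",rect(c,b,.02))
print(finish_job())
E
```

```text
amber [ 0.3651 -0.4457]
amber [ 0.3721 -0.4087]
amber [ 0.3808 -0.4854]
amber [ 0.4005 -0.3465]
amber [ 0.395  -0.5198]
amber [ 0.4114 -0.3833]
soap (array([ 0.3684, -0.2829]), array([0.096, 0.037]), -7.5)
soap (array([ 0.4287, -0.449 ]), array([0.196, 0.125]), -82.8)
the job is handed in; nothing more can be done
None
```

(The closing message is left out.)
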